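Mount and load a coverslip-chamber holder on a microscope stage

TASK

Set the aluminium chamber holder flat in the pocket of the microscope stage, then stand the steel taper wedge in the gap at the end of the holder, thin end first, and tap it in until the holder is locked tight against the end stop. After that, press every steel coverslip chamber from the tray, glass window up, fully home onto the shoulder of a bore of its own in the holder. Leave the other things on the bench where they are.

Things in the scene. Friction and masses are not known exactly. Their poses are not given: they have to be found in the camera images.
- stage: fixed open microscope stage: black plate 140 (x) x 250 (y) mm, top 96 mm above the bench, on four pillars on an aluminium breadboard 180 x 300 x 12 mm, grey motor boxes at its far side and left end. Origin on the bench under its centre, z up; x is the way the wedge is driven in, y runs along the holder pocket
- pocket (a point): centre of the pocket floor, on top of the plate, axes as the stage. Home of the holder: centred here, long side along y (either way round). Lugs on both long sides (|y| 30 to 62 mm, inner faces at x = +-29.2 mm, 9 mm high, with lead-in) guide it with 1.2 mm play each side; between them (|y| under 30 mm) fingers have room down to the floor
- end_stop (a point): middle of the end stop's face at the floor, at y = +86 mm in the pocket's frame; the stop is 64 mm wide and 11 mm high. The locked holder's +y end touches it
- gap_mouth (a point): mouth of the wedge gap at the floor, axes as the stage; in the pocket's frame at x = -39, y = -94 mm. The gap is open to -x and above; it lies between the end face of the holder (y = -86 mm when home) and a fixed tapered rail 12 mm high, whose face runs from y = -101.3 mm at x = -39 to -92.6 mm at x = +31 (pocket's frame). The plate ends at x = -70 mm
- holder_mid (a point): centre, half-way up, of the loose aluminium holder, a bar 56 mm (its x) x 172 mm (its y) x 16 mm high, 0.36 kg, lying flat, its four bores up. Its floor half-height is 8 mm, so this point is 8 mm above the pocket floor when it is seated
- bore1 (a point): centre of the mouth of bore 1 of the holder, on its top face, z up; at y = -63 mm in the holder. 36.6 mm across with a 1.5 mm chamfer; the shoulder is 12 mm below the mouth. Two spring balls (at +x and -x, 5 mm below the mouth) hold up a chamber that is only dropped in, about 5 mm short of the shoulder; it takes about 10 N to press it past them
- bore2 (a point): centre of the mouth of bore 2 of the holder, on its top face, z up; at y = -21 mm in the holder. 36.6 mm across with a 1.5 mm chamfer; the shoulder is 12 mm below the mouth. Two spring balls (at +x and -x, 5 mm below the mouth) hold up a chamber that is only dropped in, about 5 mm short of the shoulder; it takes about 10 N to press it past them
- bore3 (a point): centre of the mouth of bore 3 of the holder, on its top face, z up; at y = 21 mm in the holder. 36.6 mm across with a 1.5 mm chamfer; the shoulder is 12 mm below the mouth. Two spring balls (at +x and -x, 5 mm below the mouth) hold up a chamber that is only dropped in, about 5 mm short of the shoulder; it takes about 10 N to press it past them
- bore4 (a point): centre of the mouth of bore 4 of the holder, on its top face, z up; at y = 63 mm in the holder. 36.6 mm across with a 1.5 mm chamfer; the shoulder is 12 mm below the mouth. Two spring balls (at +x and -x, 5 mm below the mouth) hold up a chamber that is only dropped in, about 5 mm short of the shoulder; it takes about 10 N to press it past them
- wedge_mid (a point): centre, half-way up, of the loose steel wedge: 70 mm long (x), 26 mm high, 0.16 kg, polished. x points to its thin end. Its +y side is straight, 6 mm from this point, and goes against the holder; its -y side is tapered 1:8, so that it is 16.75 mm thick at the thick (-x) end and 8 mm at the thin end (12.4 mm at the middle). It jams, and stays tight, with this point at x = -15 to -21, y = -92, z = 13 mm in the pocket's frame; 15 N on its thick end is enough
- chamber1_mid (a point): centre, half-way up, of a round steel coverslip chamber with a glass window on top: 35 mm across, 22 mm high, 100 g, foot tapered to 31 mm over the lowest 5 mm; standing on the tray (absent in some starts). In its bore and home, this point is 1 mm below the mouth of the bore and 10 mm of the chamber stand above the holder
- chamber2_mid (a point): centre, half-way up, of a round steel coverslip chamber with a glass window on top: 35 mm across, 22 mm high, 100 g, foot tapered to 31 mm over the lowest 5 mm; standing on the tray (absent in some starts). In its bore and home, this point is 1 mm below the mouth of the bore and 10 mm of the chamber stand above the holder
- chamber3_mid (a point): centre, half-way up, of a round steel coverslip chamber with a glass window on top: 35 mm across, 22 mm high, 100 g, foot tapered to 31 mm over the lowest 5 mm; standing on the tray (absent in some starts). In its bore and home, this point is 1 mm below the mouth of the bore and 10 mm of the chamber stand above the holder
- chamber4_mid (a point): centre, half-way up, of a round steel coverslip chamber with a glass window on top: 35 mm across, 22 mm high, 100 g, foot tapered to 31 mm over the lowest 5 mm; standing on the tray (absent in some starts). In its bore and home, this point is 1 mm below the mouth of the bore and 10 mm of the chamber stand above the holder
- tray: fixed flat steel tray 220 x 190 mm, on which the chambers stand, its floor 3 mm above the bench; origin under its centre
- oil_bottle: small round amber glass bottle with a black cap, 28 mm across, 62 mm high, a bystander; origin under its centre
- tip_box: grey box with a clear lid, 85 x 125 x 67 mm, a bystander; origin under its centre
- objective_case: upright white tube with a black cap, 51 mm across, 77 mm high, a bystander; origin under its centre

How it is judged:
By the outcome, as a careful person would: the job done as asked, in the order asked, and still so for the second after the job is handed in, with the robot touching nothing.
Of chamber1, chamber2, chamber3, chamber4 only 2 to 4 are there at a start; the rules pass over those that are not, and their reading is None.
At some moment in a run one of chamber1, chamber2, chamber3, chamber4 may be knocked a few centimetres aside while the robot is not near it.
It also fails if it takes over 210 s, if anything falls off the work surface, if the arm or the gripper's body presses on something with over 40 N, if the wrist force passes 120 N, or if a joint passes its speed limit or range.

ROBOT

A 7-joint arm with a two-finger parallel gripper is mounted at the origin on the work surface. World frame = base frame: x ahead of the robot, y to its left, z up, the work surface at z = 0. Lengths are in m, angles in rad, forces in N, time in s.
With the tool pointing down it reaches from about 0.4 to 0.85 m from the base axis. Payload 4.5 kg.
Tool frame: the origin (TCP) lies at the very end of the fingers, on their centre line; the grasp point (between the pads) lies 19 mm behind it; z points along the fingers, y is the line along which they close (so a half turn about z gives the same grasp; the last joint's range is limited). The gripper opens to 85 mm and grips with 20 to 120 N. Pads are 22 mm wide; open, the fingers measure 114 mm over their backs; the gripper's body (76 mm by 85 mm) begins 54 mm behind the grasp point. The pads swing forward as they close: fully open they stand 13 mm farther back than shut.
Start: joints at [1.261, 0.689, -0.195, 1.565, 0.157, 0.902, -0.215], TCP at [0.211, -0.588, 0.231] pointing down, gripper open.
Joint ranges: [-3.01, 3.01], [-0.46, 2.08], [-1.47, 1.51], [0.13, 2.56], [-1, 4.14], [0.04, 2.09], [-2.66, 2.66]. Speed limits (rad/s): [2.57, 2.57, 3.14, 3.14, 3.14, 3.14, 3.14].

INTERFACE

Orientations are given as a unit quaternion [x, y, z, w].
In Python, from cell import r, eyes gives the robot as it stands.
- The arm moves only by the shell command python3 -m handwheel 'ROWS' [FORCE]. ROWS is JSON, a list of rows, each a list of 7 numbers: the shift along the tool's x, y, z in cm, then the turn, a rotation vector about the tool's x, y, z in rad, then the closure in counts, from 0 (fully open) to 255 (shut). In form: [[x, y, z, rx, ry, rz, claw], ...]. A call has 1 to 5 rows; each row is the pose to reach, as a shift and turn from the pose commanded when the call began, along the tool's axes at that moment; what a row does not reach only later rows make up. A row lasts 1/8 s, in which the tool goes at most 62.5 mm and 10.7 degrees, less where a joint would pass 70% of its speed; a pose out of reach is approached as far as the arm can. A call with a gripper value outside its range is refused whole. The fingers move at their own pace and stop on an object; FORCE is the grip in N (left out, the last holds). Time passes only in rows, so rows that repeat a pose let the fingers close. It gives the time, the measured TCP pose, the force, the opening and the grip force at its end, in the units of the state.
- r.sense(): the state, without advancing time (a new reading comes with each control period).
- eyes.camera(name): name is "side" or "top"; returns (picture, depth): 384x512x3 uint8, red, green, blue; 384x512 float32, m along the optical axis (not along the pixel's ray), 0 where there is no reading.
- eyes.get_calibration(name): a dict with "fx", "fy", "cx", "cy" (pixels), "distortion" ([k1, k2, p1, p2, k3] as OpenCV has them; the pictures are not rectified), "xyz" and "attitude" of the camera in the world. Camera axes: x right, y down, z forward; pixel columns grow to the right and rows downward; lengths in m; the calibration is good to about 2 mm. A picture is of the moment at which its call begins. get_calibration takes no time and is no camera call.
- r.hand_in(): hands the job in; it is judged then, once.
The state is a dict: "time_s": time; "joint_pos": joint angles; "dq": joint speeds; "joint_torque": joint torques, N m; "position": TCP position; "tcp_rot": TCP orientation; "force": force on the tool from outside, world axes, zero at the start; "wrist_torque": the same for the moment, N m; "width": finger opening in m; "grip_force": force on a finger pad.
Only numpy, scipy, OpenCV 4.12 (cv2) and the standard library are available. Lean on these libraries where they do the work, as an engineer would, in place of code of your own. Each camera call takes 0.05 s, during which the arm holds its last target. There are 200 camera calls.

## Working session

There is one attempt and no reset: what is moved stays moved. The work goes in short steps, Python scripts to look and compute and a shell command to move; the robot and the scene stay as the last step left them, time stands still between calls to the robot, and variables do not carry over. Pictures are saved under pics/ and viewed, at most 14 in all, crops included, and the job is handed in when it is done.

```bash
ls; mkdir -p pics; cat > h.py <<'E'
import numpy as np, cv2
from scipy.spatial.transform import Rotation as R
from cell import r, eyes
def cloud(name):
    img,d=eyes.camera(name); c=eyes.get_calibration(name)
    K=np.array([[c['fx'],0,c['cx']],[0,c['fy'],c['cy']],[0,0,1.]])
    h,w=d.shape; v,u=np.mgrid[:h,:w]
    p=cv2.undistortPoints(np.stack([u,v],-1).reshape(-1,1,2).astype(np.float64),K,np.array(c['distortion'])).reshape(h,w,2)
    P=np.dstack([p*d[...,None],d])
    a=np.array(c['attitude']); M=R.from_quat(a).as_matrix() if a.size==4 else a.reshape(3,3)
    W=P@M.T+np.array(c['xyz']); W[d==0]=np.nan
    return img,W
def save(img,f,s=1): cv2.imwrite('pics/'+f,cv2.resize(img[...,::-1],None,fx=s,fy=s,interpolation=cv2.INTER_CUBIC))
E
python3 - <<'E'
from h import *
for n in('side','top'):
    img,W=cloud(n); save(img,n+'0.png',1.5); np.save(n+'0.npy',W); print(eyes.get_calibration(n))
print(r.sense())
E
```

```text
pics
{'fx': 392.9381809581057, 'fy': 392.9381809581057, 'cx': 253.9567339872846, 'cy': 191.3792651505728, 'distortion': array([-0.02929272,  0.        ,  0.        ,  0.        ,  0.        ]), 'xyz': array([ 0.26926912, -0.66877746,  0.71128342]), 'attitude': array([ 0.88620218, -0.20393708,  0.09117979, -0.40588373])}
{'fx': 442.97367272769293, 'fy': 442.97367272769293, 'cx': 259.6324229040682, 'cy': 196.39507178297686, 'distortion': array([0.00326084, 0.        , 0.        , 0.        , 0.        ]), 'xyz': array([ 0.41016436, -0.03535539,  1.3700803 ]), 'attitude': array([-0.6959692 ,  0.71518964, -0.05263649,  0.03687887])}
{'time_s': 0.1, 'joint_pos': array([ 1.26079839,  0.68990633, -0.19453668,  1.56625232,  0.15731584,
        0.90249498, -0.21506956]), 'dq': array([-1.92142781e-03, -2.79886904e-03, -2.17905094e-03, -4.58217327e-03,
        1.78275208e-03,  8.78022275e-05, -1.19966916e-04]), 'joint_torque': array([-3.27873640e-03, -5.40604055e+01, -1.27107728e+00, -1.58987206e+01,
        9.49082634e-03,  4.44382007e-03,  1.86474529e-05]), 'position': array([ 0.21043048, -0.58788625,  0.23055751]), 'tcp_rot': array([ 9.85250179e-01,  1.71118061e-01, -2.02712878e-04, -8.08567505e-04]), 'force': array([ 0.10646385, -0.10054972, -0.84131439]), 'wrist_torque': array([-0.02497553,  0.06144124, -0.02050526]), 'grip_force': 0.0, 'width': 0.08544010927398032}
```

View pics/top0.png

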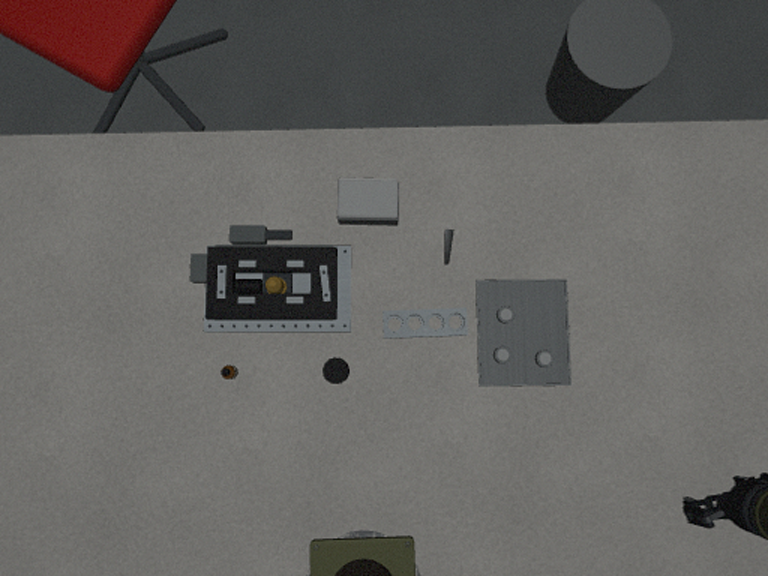

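View pics/side0.png

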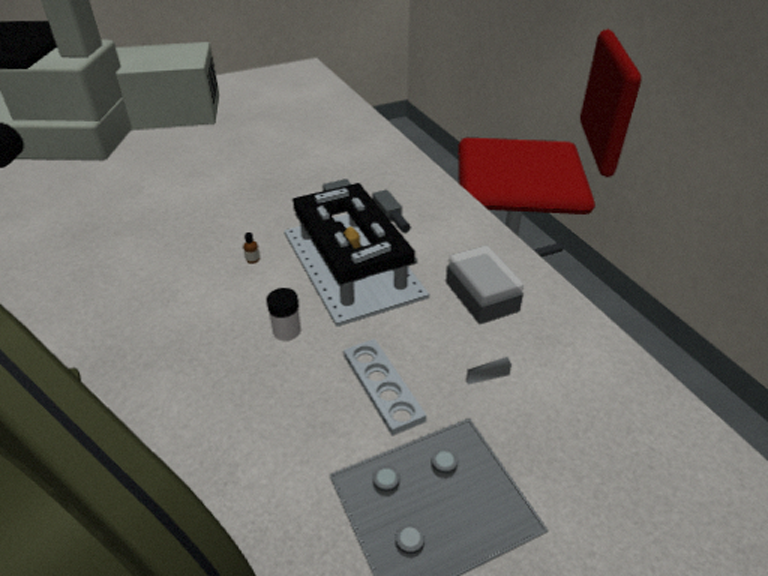

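The top view shows the stage (270,285), holder (425,323), wedge (448,246, thin end toward the robot), and three chambers (505,314), (501,355), (544,358). The end stop is on the left at world +y and the tapered rail on the right. In the side view the chambers stand at (444,461), (386,479), (410,540).

```bash
python3 - <<'E'
from h import *
for n in('side','top'):
    W=np.load(n+'0.npy'); Z=W[...,2]
    print(n,'bench',np.nanmedian(Z[(abs(Z)<.02)]), np.nanstd(Z[abs(Z)<.006]))
    reg=(W[...,0]>.2)&(W[...,0]<.9)&(W[...,1]>-.58)&(W[...,1]<.5)
    for lo,hi,nm in((.008,.0265+.01,'low'),(.085,.101,'plate'),(.1015,.115,'lugs'),(.05,.08,'mid')):
        m=(reg&(Z>lo)&(Z<hi)).astype(np.uint8)
        k,l,s,c=cv2.connectedComponentsWithStats(m)
        for i in range(1,k):
            if s[i,4]<12: continue
            P=W[l==i]; q=P[:,:2].astype(np.float32)*1000
            (cx,cy),(a,b),t=cv2.minAreaRect(q)
            print(nm,s[i,4],'px',c[i].round(1),'rect',round(cx,1),round(cy,1),round(a,1),round(b,1),round(t,1),'mean',P.mean(0).round(4)*1000)
E
```

```text
side bench 0.0006314815572472932 0.0016937372579481375
low 128 px [234.  151.3] rect 641.9 242.7 31.2 136.8 2.1 mean [644.9 256.1  14.2]
low 1977 px [235.2 189.5] rect 602.1 159.5 304.1 180.8 88.7 mean [575.5  92.8  12.9]
low 82 px [168.  169.1] rect 434.8 247.3 13.4 28.3 84.8 mean [434.2 246.1  23. ]
low 409 px [320.3 201.3] rect 745.5 -47.3 70.3 148.3 30.9 mean [751.7 -61.   22.5]
low 152 px [190.8 219.4] rect 427.3 25.4 22.1 44.7 77.5 mean [426.9  22.8  22.5]
low 1054 px [255.5 256.8] rect 523.0 -139.5 57.8 175.8 0.5 mean [ 521.8 -146.7   15.1]
low 267 px [325.9 246. ] rect 679.2 -195.4 19.2 72.4 87.6 mean [ 680.2 -196.    21.1]
low 271 px [295.5 308.1] rect 534.6 -305.7 34.2 33.7 18.5 mean [ 533.  -307.8   22.9]
low 286 px [256.5 319.8] rect 452.5 -295.1 33.2 33.4 64.2 mean [ 451.4 -297.6   23.6]
low 374 px [272.5 359.8] rect 443.3 -380.0 34.8 34.9 65.9 mean [ 441.9 -382.2   23.7]
plate 2440 px [236.5 151.2] rect 623.8 174.6 287.2 183.5 87.8 mean [609.1 150.2  94.8]
lugs 101 px [220.4 129.4] rect 605.1 254.0 22.4 64.1 87.1 mean [604.4 251.5 106.1]
lugs 33 px [237.7 134.9] rect 63
[... 2450 characters left out ...]
t 566.4 116.8 9.9 29.3 0.3 mean [566.7 116.7 105.6]
mid 1107 px [245. 132.] rect 775.6 -28.0 122.6 84.1 87.5 mean [773.1 -28.2  66.5]
mid 181 px [180.3 163.3] rect 683.1 159.6 233.6 12.0 88.5 mean [680.6 166.2  70.6]
mid 88 px [182.8 189.9] rect 601.7 161.9 32.8 31.3 43.8 mean [600.3 159.5  71.4]
mid 27 px [160.5 190.2] rect 603.0 225.7 27.0 11.2 81.6 mean [603.6 228.   55.3]
mid 16 px [170.5 191.1] rect 600.2 200.1 17.1 14.4 11.4 mean [600.7 199.   51.9]
mid 53 px [169. 213.] rect 533.9 201.1 151.6 1.1 88.4 mean [533.8 201.6  63.1]
mid 197 px [223.6 246.7] rect 430.3 43.0 49.6 46.7 44.2 mean [430.4  42.   76.5]
mid 24 px [149.9 247.8] rect 434.0 258.4 13.1 13.3 49.1 mean [433.4 257.9  60.9]
```

```bash
cat > go.py <<'E'
# usage: go.py x y z(mm) psi(deg): prints shift/turn from the measured pose
import sys; from h import *
def T(p):
    p=np.radians(p); return np.array([[np.cos(p),np.sin(p),0],[np.sin(p),-np.cos(p),0],[0,0,-1]])
s=r.sense(); C=R.from_quat(s['tcp_rot']); a=[float(v) for v in sys.argv[1:]]
M=C.as_matrix()
print('t',round(s['time_s'],1),'pos',(s['position']*1000).round(1),'psi',np.degrees(np.arctan2(M[1,0],M[0,0])).round(2),'tilt',(M[:2,2]*57.3).round(2),'F',s['force'].round(1),'w',round(s['width']*1000,1),'j',s['joint_pos'].round(2))
if a: print('shift cm',(M.T@(np.array(a[:3])/1000-s['position'])*100).round(2),'turn',R.from_matrix(M.T@T(a[3])).as_rotvec().round(3))
E
python3 go.py 523 -138.2 150 90.5; python3 go.py 523 -138.2 150 -89.5
```

```text
t 0.1 pos [ 210.4 -587.9  230.6] psi 19.71 tilt [-0.04  0.09] F [ 0.1 -0.1 -0.8] w 85.4 j [ 1.26  0.69 -0.19  1.57  0.16  0.9  -0.22]
shift cm [ 44.59 -31.78   8.1 ] turn [-2.000e-03 -1.000e-03 -1.236e+00]
t 0.1 pos [ 210.4 -587.9  230.6] psi 19.71 tilt [-0.04  0.09] F [ 0.1 -0.1 -0.8] w 85.4 j [ 1.26  0.69 -0.19  1.57  0.16  0.9  -0.22]
shift cm [ 44.59 -31.78   8.1 ] turn [-1.000e-03  2.000e-03  1.906e+00]
```

```bash
python3 -m handwheel '[[22,-16,0,0,0,-0.6,0],[22,-16,0,0,0,-0.6,0],[22,-16,0,0,0,-0.6,0],[22,-16,0,0,0,-0.6,0],[22,-16,0,0,0,-0.6,0]]' 80; python3 go.py 523 -138.2 60 90.5
```

```text
time_s: 0.72
position: [0.3664, -0.3594, 0.2314]
tcp_rot: [0.889, 0.458, 0.001, -0.001]
force: [0.6, 0.0, -1.0]
width: 0.0855
grip_force: 0.0
t 0.7 pos [ 366.4 -359.4  231.4] psi 54.47 tilt [0.07 0.12] F [ 0.6  0.  -1. ] w 85.5 j [ 0.91  0.56 -0.35  1.89  0.27  0.74 -0.22]
shift cm [27.06 -0.11 17.2 ] turn [ 0.001 -0.002 -0.629]
```

```bash
python3 -m handwheel '[[27,-0.1,7,0,0,-0.63,0],[27,-0.1,7,0,0,-0.63,0],[27,-0.1,13,0,0,-0.63,0],[27,-0.1,13,0,0,-0.63,0],[27,-0.1,13,0,0,-0.63,0]]'; python3 -m handwheel '[[0,0,2,0,0,0,0],[0,0,2,0,0,0,0],[0,0,2,0,0,0,0]]';python3 go.py 523 -138.2 3 90.5
python3 - <<'E'
from h import *
img,W=cloud('side'); save(img[170:300,170:340],'s1.png',4)
E
```

```text
time_s: 1.35
position: [0.5222, -0.1425, 0.0998]
tcp_rot: [0.706, 0.709, 0.0, -0.0]
force: [1.2, -1.1, 0.0]
width: 0.0854
grip_force: 0.0
time_s: 1.72
position: [0.5213, -0.1454, 0.0818]
tcp_rot: [0.706, 0.708, -0.0, 0.0]
force: [-1.2, -0.1, -0.6]
width: 0.0857
grip_force: 0.0
t 1.7 pos [ 521.3 -145.4   81.8] psi 90.1 tilt [ 0.01 -0.04] F [-1.2 -0.1 -0.6] w 85.7 j [ 0.38  0.83 -0.33  1.93  0.55  0.47 -0.35]
shift cm [0.72 0.17 7.88] turn [ 0.     0.001 -0.007]
```

View pics/s1.png

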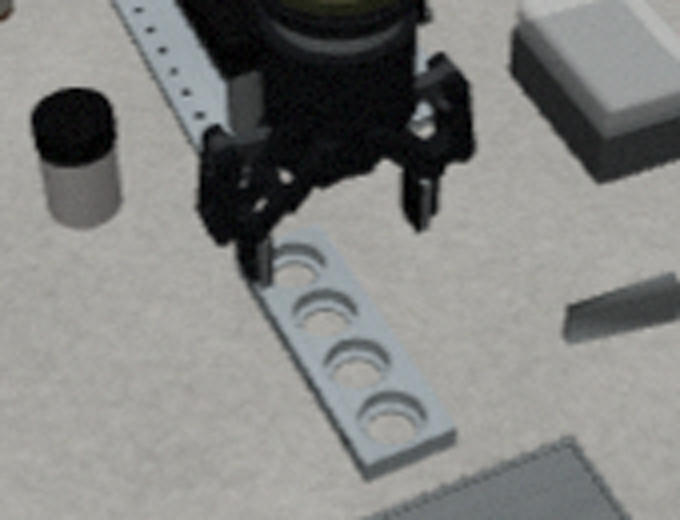

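Fingers straddle the holder cleanly (fingers at (260,265) and (420,215) in the crop). Descend.

```bash
python3 -m handwheel '[[0.7,0.2,0,0,0,-0.007,0],[0.7,0.2,3,0,0,-0.007,0],[0.7,0.2,6,0,0,-0.007,0],[0.7,0.2,7,0,0,-0.007,0],[0.7,0.2,7,0,0,-0.007,0]]'; python3 go.py 523 -138.2 2 90.5
```

```text
time_s: 2.4
position: [0.5235, -0.1372, 0.0114]
tcp_rot: [0.704, 0.711, -0.0, -0.0]
force: [-0.3, -0.3, 1.1]
width: 0.0854
grip_force: 0.0
t 2.4 pos [ 523.5 -137.2   11.4] psi 90.58 tilt [-0.01  0.  ] F [-0.3 -0.3  1.1] w 85.4 j [ 0.31  0.94 -0.23  1.95  0.62  0.32 -0.42]
shift cm [-0.1  -0.05  0.94] turn [-0.    -0.     0.001]
```

```bash
python3 -m handwheel '[[-0.1,-0.05,0.8,0,0,0,0],[-0.1,-0.05,0.8,0,0,0,0],[-0.1,-0.05,0.8,0,0,0,255],[-0.1,-0.05,0.8,0,0,0,255],[-0.1,-0.05,0.8,0,0,0,255]]' 80;python3 -m handwheel '[[0,0,0,0,0,0,255],[0,0,0,0,0,0,255],[0,0,0,0,0,0,255],[0,0,0,0,0,0,255]]' ; python3 go.py
```

```text
time_s: 3.02
position: [0.5236, -0.1385, 0.0042]
tcp_rot: [0.704, 0.711, 0.0, 0.001]
force: [-0.6, 0.2, 6.0]
width: 0.0534
grip_force: 84.1
time_s: 3.52
position: [0.5236, -0.1385, 0.0042]
tcp_rot: [0.704, 0.711, 0.0, 0.001]
force: [-0.1, 0.8, 5.4]
width: 0.0538
grip_force: 84.1
t 3.5 pos [ 523.6 -138.5    4.2] psi 90.58 tilt [ 0.09 -0.02] F [-0.1  0.8  5.4] w 53.8 j [ 0.3   0.96 -0.22  1.95  0.63  0.3  -0.42]
```

```bash
python3 -m handwheel '[[0,0,-2,0,0,0,255],[0,0,-8,0,0,0,255],[0,0,-14,0,0,0,255],[0,0,-16,0,0,0,255],[0,0,-16,0,0,0,255]]' ; python3 go.py 602.7 161.2 160 88.4
```

```text
time_s: 4.15
position: [0.5234, -0.1388, 0.1644]
tcp_rot: [0.704, 0.71, 0.001, 0.001]
force: [-0.5, 0.2, -4.4]
width: 0.0535
grip_force: 87.0
t 4.2 pos [ 523.4 -138.8  164.4] psi 90.55 tilt [ 0.14 -0.04] F [-0.5  0.2 -4.4] w 53.5 j [ 0.44  0.7  -0.45  1.88  0.47  0.66 -0.28]
shift cm [29.92  8.21  0.44] turn [0.002 0.001 0.037]
```

```bash
python3 -m handwheel '[[10,2.7,0,0.002,0,0.037,255],[15,4.1,0,0.002,0,0.037,255],[20,5.5,0,0.002,0,0.037,255],[25,6.8,0,0.002,0,0.037,255],[29,8.2,0,0.002,0,0.037,255]]' ;  python3 -m handwheel '[[0.5,0,0,0,0,0,255],[0.5,0,0,0,0,0,255],[0.5,0,0,0,0,0,255]]'; python3 go.py 602.7 161.2 135 88.4
```

```text
time_s: 4.78
position: [0.6006, 0.1551, 0.1607]
tcp_rot: [0.716, 0.698, -0.002, -0.002]
force: [1.4, -0.8, -4.4]
width: 0.0534
grip_force: 86.9
time_s: 5.15
position: [0.6015, 0.1546, 0.162]
tcp_rot: [0.717, 0.697, -0.003, -0.0]
force: [-0.1, 0.4, -3.4]
width: 0.0535
grip_force: 86.9
t 5.2 pos [601.5 154.6 162. ] psi 88.32 tilt [-0.25 -0.17] F [-0.1  0.4 -3.4] w 53.5 j [-0.11  0.79 -0.39  1.63  0.39  0.8  -0.7 ]
shift cm [0.67 0.11 2.7 ] turn [-0.004  0.003 -0.001]
```

```bash
python3 -m handwheel '[[0.65,0.1,2,-0.004,0.003,0,255],[0.65,0.1,3.5,-0.004,0.003,0,255],[0.65,0.1,3.5,-0.004,0.003,0,255],[0.65,0.1,3.5,-0.004,0.003,0,255]]' ; python3 go.py
cat > look.py <<'E'
import sys; from h import *
for n in('side','top'):
    img,W=cloud(n); np.save('L_%s.npy'%n,W); np.save('LI_%s.npy'%n,img)
    x0,y0,x1,y1=dict(side=(180,100,300,190),top=(125,140,245,230))[n]
    save(img[y0:y1,x0:x1],sys.argv[1]+n+'.png',5)
a,b=[cv2.imread('pics/'+sys.argv[1]+n+'.png') for n in('side','top')]
cv2.imwrite('pics/'+sys.argv[1]+'.png',np.hstack([cv2.resize(a,(400,300)),cv2.resize(b,(400,300))]))
E
python3 look.py p1
python3 - <<'E'
from h import *
for n in('side','top'):
    W=np.load('L_%s.npy'%n); Z=W[...,2]
    reg=(W[...,0]>.52)&(W[...,0]<.69)&(W[...,1]>.02)&(W[...,1]<.28)
    for lo,hi,nm in((.1015,.112,'lugs'),(.125,.148,'holder')):
        m=(reg&(Z>lo)&(Z<hi)).astype(np.uint8)
        k,l,s,c=cv2.connectedComponentsWithStats(m)
        for i in range(1,k):
            if s[i,4]<12: continue
            P=W[l==i]; q=P[:,:2].astype(np.float32)*1000
            (cx,cy),(a,b),t=cv2.minAreaRect(q)
            print(n,nm,s[i,4],'px',c[i].round(1),'rect',round(cx,1),round(cy,1),round(a,1),round(b,1),round(t,1),'x',q[:,0].min(),q[:,0].max(),'y',q[:,1].min(),q[:,1].max(),'z',P[:,2].mean().round(4))
E
```

```text
time_s: 5.65
position: [0.6037, 0.1633, 0.1286]
tcp_rot: [0.717, 0.697, 0.002, -0.0]
force: [-0.6, 0.0, -4.9]
width: 0.0531
grip_force: 86.9
t 5.7 pos [603.7 163.3 128.6] psi 88.41 tilt [0.15 0.15] F [-0.6  0.  -4.9] w 53.1 j [-0.13  0.84 -0.37  1.65  0.41  0.73 -0.73]
side lugs 17 px [212.1 131.2] rect 579.0 254.4 12.5 10.3 83.7 x 574.0736 584.8087 y 247.72485 260.0245 z 0.1061
side lugs 38 px [214.4 140.8] rect 567.9 206.9 36.5 12.0 84.9 x 562.33594 575.14233 y 188.80716 225.00722 z 0.1048
side lugs 40 px [226.4 158.4] rect 565.6 115.5 11.4 33.2 0.6 x 559.885 571.4213 y 98.93994 132.1255 z 0.105
side lugs 140 px [246.5 167.2] rect 596.5 55.6 70.0 17.1 7.3 x 561.8449 631.49133 y 46.175644 67.26848 z 0.107
side holder 756 px [235.3 140.4] rect 600.4 158.0 77.7 172.2 6.3 x 561.4693 639.6142 y 71.9183 247.35803 z 0.1364
top lugs 30 px [196.3 175. ] rect 637.7 115.9 29.6 7.4 88.1 x 634.01465 641.70276 y 101.13952 130.73958 z 0.1059
top lugs 112 px [216.2 188.5] rect 596.6 58.5 69.1 14.4 6.5 x 562.7307 631.07227 y 48.25082 67.69314 z 0.1079
top lugs 22 px [146.  195.5] rect 582.7 261.1 26.3 13.8 30.0 x 574.39465 597.51215 y 248.56177 265.03586 z 0.1065
top holder 115 px [204.  182.9] rect 598.9 99.5 42.2 54.8 89.4 x 571.2991 626.4137 y 78.20436 120.39028 z 0.1382
```

View pics/p1.png

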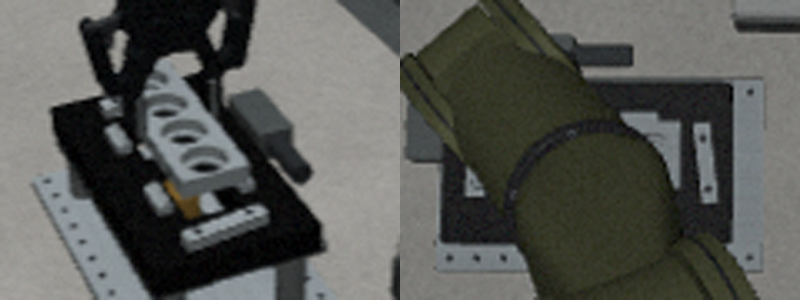

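The side crop shows the holder hanging above the pocket between the lugs; the top view is mostly hidden by the arm. I'll measure the holder edges by slices.

```bash
python3 - <<'E'
from h import *
for n in('side','top'):
    W=np.load('L_%s.npy'%n); I=np.load('LI_%s.npy'%n).astype(int); Z=W[...,2]
    g=(I.min(2)>85)&(Z>.128)&(Z<.147)&(W[...,0]>.54)&(W[...,0]<.66)&(W[...,1]>.05)&(W[...,1]<.27)
    P=W[g]*1000
    print(n,'n',len(P),'z',np.percentile(P[:,2],[5,50,95]).round(1))
    T=P[P[:,2]>133.5]
    A=np.c_[T[:,:2]-T[:,:2].mean(0),np.ones(len(T))]; print('plane slope',np.linalg.lstsq(A,T[:,2],rcond=None)[0].round(3))
    for y in range(70,250,8):
        s=T[abs(T[:,1]-y)<4]
        if len(s)>4: print(y,len(s),s[:,0].min().round(1),s[:,0].max().round(1),((s[:,0].min()+s[:,0].max())/2).round(1),s[:,2].mean().round(1))
    print('ymin',np.percentile(T[:,1],[0,2]).round(1))
E
```

```text
side n 450 z [128.6 139.9 141.9]
plane slope [2.00000e-03 4.00000e-03 1.40131e+02]
78 37 571.6 626.0 598.8 140.1
86 19 572.8 625.8 599.3 140.5
94 14 572.8 627.0 599.9 140.3
102 15 574.1 627.9 601.0 139.7
110 30 572.5 627.7 600.1 139.3
118 42 572.1 628.3 600.2 139.7
126 22 574.8 627.9 601.4 140.2
134 11 575.1 627.1 601.1 140.3
142 17 573.2 628.3 600.8 140.0
150 15 575.5 632.0 603.8 140.7
158 35 577.9 628.1 603.0 139.8
166 20 582.0 629.0 605.5 140.2
174 10 584.6 629.3 606.9 141.3
182 5 620.1 628.7 624.4 140.4
190 9 618.6 629.2 623.9 140.7
198 21 596.1 630.4 613.2 139.8
206 16 594.5 630.3 612.4 140.9
214 6 618.6 630.5 624.5 141.0
222 6 623.0 628.4 625.7 140.3
230 8 619.0 631.2 625.1 140.5
238 7 619.1 630.3 624.7 140.9
ymin [73.8 76.3]
top n 106 z [129.1 140.3 143.1]
plane slope [-2.00000e-03 -8.00000e-03  1.40296e+02]
78 36 573.7 625.8 599.7 140.7
86 22 577.5 626.1 601.8 139.8
94 10 617.0 625.2 621.1 141.1
102 8 617.8 625.7 621.8 139.7
110 8 619.7 625.8 622.8 140.3
246 5 576.1 584.0 580.1 139.3
ymin [78.2 78.4]
```

```bash
python3 -m handwheel '[[-0.5,0.05,0,-0.002,-0.002,-0.005,255],[-0.5,0.05,0,-0.002,-0.002,-0.005,255],[-0.5,0.05,1.2,-0.002,-0.002,-0.005,255],[-0.5,0.05,1.6,-0.002,-0.002,-0.005,255],[-0.5,0.05,1.6,-0.002,-0.002,-0.005,255]]' ; python3 go.py 604 158.3 106 88.2
```

```text
time_s: 6.38
position: [0.6032, 0.1588, 0.1114]
tcp_rot: [0.715, 0.699, 0.001, 0.001]
force: [-0.5, -1.1, -4.4]
width: 0.0531
grip_force: 86.9
t 6.4 pos [603.2 158.8 111.4] psi 88.75 tilt [0.15 0.02] F [-0.5 -1.1 -4.4] w 53.1 j [-0.13  0.86 -0.36  1.66  0.43  0.7  -0.74]
shift cm [-0.05  0.08  0.54] turn [ 0.003 -0.     0.01 ]
```

```bash
python3 -m handwheel '[[-0.05,0.07,0,0.002,0,0.01,255],[-0.05,0.07,0.3,0.002,0,0.01,255],[-0.05,0.07,0.5,0.002,0,0.01,255],[-0.05,0.07,0.5,0.002,0,0.01,255],[-0.05,0.07,0.5,0.002,0,0.01,255]]' ; python3 go.py 604 158.3 101 88.2
```

```text
time_s: 7.0
position: [0.6044, 0.1584, 0.1073]
tcp_rot: [0.718, 0.696, 0.001, 0.0]
force: [-1.1, -0.8, -3.9]
width: 0.0537
grip_force: 87.0
t 7.0 pos [604.4 158.4 107.3] psi 88.17 tilt [0.12 0.05] F [-1.1 -0.8 -3.9] w 53.7 j [-0.13  0.86 -0.36  1.66  0.43  0.69 -0.74]
shift cm [-0.01 -0.04  0.63] turn [ 0.002 -0.001 -0.001]
```

```bash
python3 -m handwheel '[[0,-0.03,0.2,0.002,0,0,255],[0,-0.03,0.4,0.002,0,0,255],[0,-0.03,0.5,0.002,0,0,255],[0,-0.03,0.5,0.002,0,0,255]]' ; python3 go.py 604 158.3 100.3 88.2;
```

```text
time_s: 7.5
position: [0.604, 0.1584, 0.1021]
tcp_rot: [0.718, 0.696, 0.0, -0.0]
force: [0.3, 0.3, -5.0]
width: 0.0534
grip_force: 87.0
t 7.5 pos [604.  158.4 102.1] psi 88.17 tilt [-0.01  0.05] F [ 0.3  0.3 -5. ] w 53.4 j [-0.14  0.87 -0.36  1.66  0.43  0.68 -0.75]
shift cm [-0.01 -0.    0.18] turn [-0.    -0.001 -0.001]
```

```bash
python3 -m handwheel '[[0,0,0.15,0,0,0,255],[0,0,0.25,0,0,0,255],[0,0,0.25,0,0,0,255]]' ; python3 -m handwheel '[[0.15,0,0,0,0,0,255],[0.3,0,0,0,0,0,255],[0.4,0,0,0,0,0,255],[0.4,0,0,0,0,0,255]]'; python3 go.py
```

```text
time_s: 7.88
position: [0.6042, 0.1584, 0.1003]
tcp_rot: [0.718, 0.696, 0.0, -0.0]
force: [-2.1, -1.2, 2.7]
width: 0.0531
grip_force: 87.5
time_s: 8.38
position: [0.605, 0.1618, 0.1003]
tcp_rot: [0.719, 0.696, 0.001, 0.0]
force: [0.5, -3.2, 5.4]
width: 0.053
grip_force: 88.0
t 8.4 pos [605.  161.8 100.3] psi 88.14 tilt [0.08 0.01] F [ 0.5 -3.2  5.4] w 53.0 j [-0.14  0.87 -0.35  1.66  0.43  0.68 -0.75]
```

```bash
python3 -m handwheel '[[0.1,-0.03,0,0,0,0,255],[0.2,-0.05,0,0,0,0,255],[0.2,-0.05,0,0,0,0,255]]' ; python3 go.py;  python3 -m handwheel '[[0.1,0,0,0,0,0,255],[0.2,0,0,0,0,0,255],[0.2,0,0,0,0,0,255]]'; python3 go.py
```

```text
time_s: 8.75
position: [0.605, 0.1619, 0.1002]
tcp_rot: [0.719, 0.695, -0.0, 0.001]
force: [0.9, -5.9, 5.6]
width: 0.0536
grip_force: 88.1
t 8.8 pos [605.  161.9 100.2] psi 88.09 tilt [ 0.1  -0.14] F [ 0.9 -5.9  5.6] w 53.6 j [-0.15  0.87 -0.35  1.66  0.43  0.68 -0.75]
time_s: 9.12
position: [0.605, 0.1619, 0.1002]
tcp_rot: [0.719, 0.695, -0.001, 0.002]
force: [-0.7, -9.2, 8.5]
width: 0.0533
grip_force: 88.3
t 9.1 pos [605.  161.9 100.2] psi 88.05 tilt [ 0.07 -0.31] F [-0.7 -9.2  8.5] w 53.3 j [-0.15  0.88 -0.35  1.66  0.44  0.69 -0.76]
```

```bash
python3 -m handwheel '[[-0.3,0,-0.1,0,0,0,255],[-0.3,0,-0.1,0,0,0,255],[-0.3,0,-0.1,0,0,0,0],[-0.3,0,-0.1,0,0,0,0],[-0.3,0,-0.1,0,0,0,0]]' ; python3 -m handwheel '[[0,0,0,0,0,0,0],[0,0,-4,0,0,0,0],[0,0,-10,0,0,0,0],[0,0,-14,0,0,0,0],[0,0,-14,0,0,0,0]]'; python3 go.py 681 -190 150 0
python3 - <<'E'
from h import *
img,W=cloud('side'); np.save('wside.npy',W);np.save('wsideI.npy',img)
m=(W[...,2]>.006)&(W[...,2]<.04)&(W[...,0]>.62)&(W[...,0]<.73)&(W[...,1]>-.25)&(W[...,1]<-.12)
P=W[m]*1000
for lo,hi in((22,32),(6,22)):
    q=P[(P[:,2]>lo)&(P[:,2]<hi)]; print(lo,len(q),q[:,2].mean(),cv2.minAreaRect(q[:,:2].astype(np.float32)))
    for x in range(640,724,8):
        s=q[abs(q[:,0]-x)<4]
        if len(s): print(x,len(s),s[:,1].min().round(1),s[:,1].max().round(1),s[:,1].mean().round(1))
W=np.load('top0.npy')
m=(W[...,2]>.006)&(W[...,2]<.04)&(W[...,0]>.62)&(W[...,0]<.73)&(W[...,1]>-.25)&(W[...,1]<-.12)
P=W[m]*1000; print('top',P.mean(0))
for x in range(640,724,8):
        s=P[abs(P[:,0]-x)<4]
        if len(s): print(x,len(s),s[:,1].min().round(1),s[:,1].max().round(1),s[:,2].mean().round(1))
save(img[225:265,295:355],'wd.png',8)
E
```

```text
time_s: 9.75
position: [0.6036, 0.1649, 0.1009]
tcp_rot: [0.718, 0.696, 0.001, -0.001]
force: [0.5, -0.4, -0.5]
width: 0.0852
grip_force: 0.0
time_s: 10.38
position: [0.6058, 0.1647, 0.2447]
tcp_rot: [0.718, 0.696, 0.004, 0.001]
force: [-0.4, -0.0, 0.2]
width: 0.0857
grip_force: 0.0
t 10.4 pos [605.8 164.7 244.7] psi 88.16 tilt [0.43 0.23] F [-0.4 -0.   0.2] w 85.7 j [-0.1   0.7  -0.43  1.54  0.33  0.97 -0.67]
shift cm [-35.25   8.58   9.38] turn [ 0.002 -0.009  1.539]
22 153 25.650422120326155 ((678.8282470703125, -194.0685577392578), (16.616365432739258, 71.58821868896484), 85.2904281616211)
640 2 -193.7 -193.1 -193.4
648 12 -194.9 -184.9 -190.3
656 13 -196.1 -185.4 -191.0
664 16 -198.5 -185.3 -191.5
672 17 -199.0 -185.7 -193.4
680 16 -201.4 -187.3 -194.6
688 20 -202.9 -188.2 -195.1
696 18 -203.1 -187.2 -196.1
704 22 -204.7 -188.5 -197.5
712 17 -204.9 -188.3 -196.9
6 126 14.476233260069375 ((678.0391235351562, -198.28778076171875), (7.546415328979492, 70.42515563964844), 74.57329559326172)
648 19 -193.8 -185.6 -191.2
656 16 -195.9 -192.2 -194.2
664 15 -197.1 -194.3 -195.9
672 12 -198.3 -196.0 -197.2
680 15 -200.7 -197.7 -199.3
688 13 -202.4 -199.5 -200.6
696 13 -203.9 -200.1 -202.0
704 14 -205.4 -201.7 -203.4
712 9 -205.8 -203.7 -204.7
top [ 681.46953962 -189.07214647   19.99637861]
640 3 -224.6 -180.6 6.7
648 14 -240.5 -124.5 17.2
656 13 -191.7 -181.2 23.0
664 12 -247.5 -140.7 16.5
672 16 -195.5 -125.4 22.2
680 13 -232.5 -163.1 19.3
688 18 -232.8 -125.7 19.5
696 15 -217.1 -160.6 22.2
704 18 -200.3 -132.7 22.1
712 11 -203.4 -187.1 27.6
720 2 -196.3 -155.1 7.1
```

View pics/wd.png

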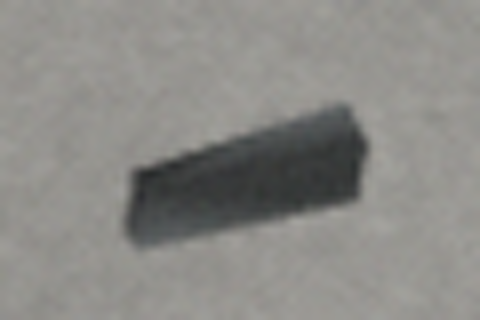

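The crop shows the wedge standing upright: its thin end is at left (130,210), toward the robot, and its thick end at right (355,150).

```bash
python3 -m handwheel '[[-6,1.5,0,0,0,0.18,0],[-12,3,0,0,0,0.36,0],[-18,4,0,0,0,0.54,0],[-24,5.5,0,0,0,0.72,0],[-29,7,0,0,0,0.8,0]]' ; python3 go.py 680 -193 80 -6
```

```text
time_s: 11.05
position: [0.6634, -0.1318, 0.2386]
tcp_rot: [0.933, 0.359, -0.002, -0.001]
force: [0.3, 0.8, -0.1]
width: 0.0857
grip_force: 0.0
t 11.1 pos [ 663.4 -131.8  238.6] psi 42.05 tilt [-0.19 -0.  ] F [ 0.3  0.8 -0.1] w 85.7 j [ 0.24  0.76 -0.23  1.38  0.18  1.03 -0.86]
shift cm [-2.83  5.69 15.86] turn [-0.001  0.003  0.839]
```

```bash
python3 -m handwheel '[[-2.8,5.7,0,0,0.003,0.84,0],[-2.8,5.7,5,0,0.003,0.84,0],[-2.8,5.7,10,0,0.003,0.84,0],[-2.8,5.7,15,0,0.003,0.84,0],[-2.8,5.7,16,0,0.003,0.84,0]]' ;python3 -m handwheel '[[0,0,0,0,0,0,0],[0,0,0,0,0,0,0]]'; python3 go.py 680 -193 18 -6
```

```text
time_s: 11.68
position: [0.6774, -0.1884, 0.0739]
tcp_rot: [0.999, -0.052, -0.004, -0.002]
force: [-0.3, 0.1, 0.0]
width: 0.0856
grip_force: 0.0
time_s: 11.92
position: [0.6824, -0.1898, 0.0806]
tcp_rot: [0.999, -0.05, 0.002, -0.001]
force: [0.3, -0.5, 0.6]
width: 0.0854
grip_force: 0.0
t 11.9 pos [ 682.4 -189.8   80.6] psi -5.71 tilt [0.18 0.09] F [ 0.3 -0.5  0.6] w 85.4 j [ 0.21  0.98 -0.    1.4  -0.    0.76 -1.46]
shift cm [-0.22  0.36  6.26] turn [-0.002 -0.003  0.005]
```

```bash
python3 -m handwheel '[[-0.2,0.35,2,-0.002,-0.003,0.005,0],[-0.2,0.35,5,-0.002,-0.003,0.005,0],[-0.2,0.35,6.2,-0.002,-0.003,0.005,0],[-0.2,0.35,6.2,-0.002,-0.003,0.005,0],[-0.2,0.35,6.2,-0.002,-0.003,0.005,0]]' ; python3 go.py 680 -193 18 -6;python3 -m handwheel '[[0,0,0,0,0,0,160],[0,0,0,0,0,0,200],[0,0,0,0,0,0,255],[0,0,0,0,0,0,255],[0,0,0,0,0,0,255]]' 60;  python3 -m handwheel '[[0,0,0,0,0,0,255],[0,0,0,0,0,0,255],[0,0,0,0,0,0,255]]'; python3 go.py
```

```text
time_s: 12.55
position: [0.6808, -0.1931, 0.0194]
tcp_rot: [0.999, -0.053, 0.001, 0.0]
force: [-0.4, 0.2, 0.9]
width: 0.0852
grip_force: 0.0
t 12.6 pos [ 680.8 -193.1   19.4] psi -6.08 tilt [ 0.08 -0.02] F [-0.4  0.2  0.9] w 85.2 j [ 0.21  1.06 -0.    1.41  0.    0.67 -1.47]
shift cm [-0.08 -0.    0.14] turn [ 0.    -0.001 -0.001]
time_s: 13.18
position: [0.6802, -0.1927, 0.0188]
tcp_rot: [0.999, -0.053, 0.0, -0.0]
force: [-1.0, 0.7, 2.5]
width: 0.0098
grip_force: 58.5
time_s: 13.55
position: [0.6802, -0.1927, 0.0188]
tcp_rot: [0.999, -0.053, 0.0, -0.0]
force: [-0.8, 0.0, 3.9]
width: 0.01
grip_force: 58.7
t 13.6 pos [ 680.2 -192.7   18.8] psi -6.08 tilt [0.   0.02] F [-0.8  0.   3.9] w 10.0 j [ 0.21  1.06 -0.    1.41  0.    0.67 -1.47]
```

```bash
python3 -m handwheel '[[0,0,-2,0,0,0,255],[0,0,-7,0,0,0,255],[0,0,-12,0,0,0,255],[0,0,-17,0,0,0,255],[0,0,-18,0,0,0,255]]' ; python3 go.py 540 60 200 181.5
python3 - <<'E'
from h import *
img,W=cloud('side'); P=W*1000
m=(P[...,2]>165)&(P[...,2]<215)&(abs(P[...,0]-680)<50)&(abs(P[...,1]+193)<30)
ys,xs=np.where(m); print(xs.min(),xs.max(),ys.min(),ys.max())
cx,cy=int(xs.mean()),int(ys.mean()); save(img[max(0,cy-40):cy+40,cx-55:cx+55],'wd2.png',6)
E
```

```text
time_s: 14.18
position: [0.6824, -0.1939, 0.2038]
tcp_rot: [0.999, -0.053, 0.004, 0.001]
force: [0.3, -0.2, -1.7]
width: 0.0098
grip_force: 58.6
t 14.2 pos [ 682.4 -193.9  203.8] psi -6.11 tilt [ 0.46 -0.13] F [ 0.3 -0.2 -1.7] w 9.8 j [ 0.21  0.83  0.01  1.32 -0.01  0.98 -1.46]
shift cm [-16.87 -23.73   0.21] turn [-1.200e-02 -3.000e-03  3.009e+00]
320 354 177 196
```

View pics/wd2.png

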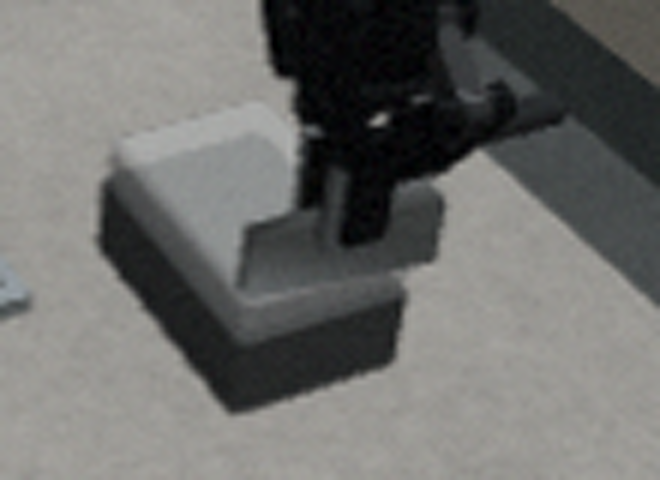

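The wedge is held level near its middle: thin end at (240,270) and thick end at (440,230) in the crop.

```bash
python3 - <<'E'
from h import *
img,W=cloud('side'); P=W*1000
m=(P[...,2]>175)&(P[...,2]<212)&(abs(P[...,0]-680)<45)&(abs(P[...,1]+197)<16)
Q=P[m]; s=r.sense(); print(s['position']*1000,len(Q),Q[:,0].min(),Q[:,0].max())
for x in range(640,724,8):
    q=Q[abs(Q[:,0]-x)<4]
    if len(q): print(x,len(q),q[:,1].min().round(1),np.median(q[:,1]).round(1),q[:,1].max().round(1),q[:,2].min().round(1),q[:,2].max().round(1))
q=Q[Q[:,2]<203]; 
q=q[abs(q[:,0]-681)>16]
print('face', np.degrees(np.arctan(np.polyfit(q[:,0],q[:,1],1)[0])))
E
python3 go.py 555 60 200 181.5
```

```text
[ 680.52011517 -193.1840307   200.18023942] 371 645.9157897612258 717.7923929675596
648 51 -196.9 -192.7 -185.6 184.3 210.8
656 49 -197.5 -195.2 -186.0 185.2 211.3
664 49 -203.4 -196.4 -185.0 183.6 211.1
672 51 -210.4 -198.0 -181.9 184.7 212.0
680 22 -211.3 -199.8 -187.4 185.1 210.5
688 21 -210.6 -201.3 -197.7 185.6 211.8
696 32 -204.6 -202.4 -199.8 184.0 210.7
704 46 -205.7 -203.3 -190.6 185.7 212.0
712 48 -206.3 -204.4 -191.6 183.5 211.2
720 2 -196.0 -193.9 -191.8 209.4 210.1
face -11.03118696711063
t 14.3 pos [ 680.5 -193.2  200.2] psi -6.09 tilt [ 0.12 -0.04] F [ 1.2 -0.5 -2.1] w 10.0 j [ 0.21  0.84  0.01  1.32 -0.01  0.98 -1.46]
shift cm [-15.17 -23.84  -0.03] turn [-3.000e-03 -1.000e-03  3.009e+00]
```

```bash
python3 -m handwheel '[[-1.5,-2.5,0,0,0,-0.18,255],[-3,-5,0,0,0,-0.36,255],[-4.5,-7.5,0,0,0,-0.54,255],[-6,-10,0,0,0,-0.72,255],[-7,-12,0,0,0,-0.9,255]]' ; python3 go.py 558.5 69.9 180 181.8
```

```text
time_s: 14.9
position: [0.6208, -0.0647, 0.1963]
tcp_rot: [0.921, 0.39, -0.002, -0.001]
force: [0.3, 0.1, -1.3]
width: 0.0097
grip_force: 58.6
t 14.9 pos [620.8 -64.7 196.3] psi 45.9 tilt [-0.3   0.05] F [ 0.3  0.1 -1.3] w 9.7 j [ 0.16  0.73 -0.24  1.6   0.21  0.84 -0.93]
shift cm [  5.33 -13.83   1.68] turn [-0.006 -0.004 -2.372]
```

```bash
python3 -m handwheel '[[0,0,0,0,0,-0.18,255],[0,0,0,0,0,-0.36,255],[0,0,0,0,0,-0.54,255],[0,0,0,0,0,-0.72,255],[0,0,0,0,0,-0.9,255]]' ; python3 go.py 558.5 69.9 180 181.8
```

```text
time_s: 15.52
position: [0.6215, -0.0662, 0.1962]
tcp_rot: [0.66, 0.751, -0.001, -0.002]
force: [0.9, -0.8, -1.2]
width: 0.0101
grip_force: 58.6
t 15.5 pos [621.5 -66.2 196.2] psi 97.41 tilt [-0.28  0.03] F [ 0.9 -0.8 -1.2] w 10.1 j [ 0.3   0.77 -0.49  1.59  0.43  0.9  -0.22]
shift cm [14.3  -4.48  1.66] turn [-0.003 -0.004 -1.473]
```

```bash
python3 -m handwheel '[[3,-0.9,0,0,0,-0.18,255],[6,-1.8,0,0,0,-0.36,255],[9,-2.7,0,0,0,-0.54,255],[12,-3.7,0,0,0,-0.72,255],[14.3,-4.5,1.7,0,-0.004,-0.9,255]]' ; python3 -m handwheel '[[0,0,0,0,0,-0.18,255],[0,0,0,0,0,-0.36,255],[0,0,0,0,0,-0.54,255],[0,0,0,0,0,-0.57,255],[0,0,0,0,0,-0.57,255]]' ;python3 go.py 558.5 69.9 140 181.8
```

```text
time_s: 16.15
position: [0.5598, 0.0717, 0.1806]
tcp_rot: [0.267, 0.964, -0.001, 0.001]
force: [0.6, -0.2, -1.2]
width: 0.01
grip_force: 58.6
time_s: 16.77
position: [0.5603, 0.07, 0.1806]
tcp_rot: [-0.01, 1.0, -0.002, -0.0]
force: [-0.1, -1.1, -1.7]
width: 0.0099
grip_force: 58.6
t 16.8 pos [560.3  70.  180.6] psi -178.86 tilt [-0.02 -0.18] F [-0.1 -1.1 -1.7] w 9.9 j [ 0.27  0.8  -0.85  1.78  0.75  0.92  0.67]
shift cm [0.17 0.   4.06] turn [-0.003 -0.    -0.011]
```

```bash
python3 -m handwheel '[[0,0,2,-0.003,0,-0.011,255],[0,0,4,-0.003,0,-0.011,255],[0,0,4,-0.003,0,-0.011,255],[0,0,4,-0.003,0,-0.011,255]]' ;python3 go.py 558.5 69.9 140 181.8; python3 - <<'E'
from h import *
o=[]
for n,b in(('side',(210,120,280,190)),('top',(190,160,240,210))):
    img,W=cloud(n); np.save('L_%s.npy'%n,W); np.save('LI_%s.npy'%n,img)
    o.append(cv2.resize(img[b[1]:b[3],b[0]:b[2]],(400,400),interpolation=cv2.INTER_CUBIC))
save(np.hstack(o),'p2.png')
E
```

```text
time_s: 17.27
position: [0.561, 0.0705, 0.1414]
tcp_rot: [-0.017, 1.0, 0.0, 0.001]
force: [-0.3, -0.1, -1.0]
width: 0.0099
grip_force: 58.6
t 17.3 pos [561.   70.5 141.4] psi -178.09 tilt [0.08 0.01] F [-0.3 -0.1 -1. ] w 9.9 j [ 0.25  0.85 -0.81  1.81  0.82  0.85  0.63]
shift cm [ 0.26 -0.05  0.14] turn [0.    0.001 0.002]
```

View pics/p2.png

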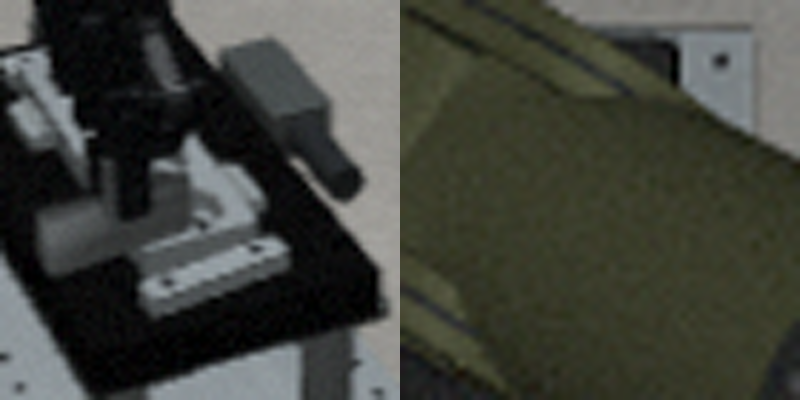

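The side view shows the wedge above the gap: thick end at left (45,250), thin end right (185,210), rail at (215,275) and the holder end behind it. The top view is blocked by the arm.

```bash
python3 - <<'E'
from h import *
P=np.load('L_side.npy')*1000; X,Y,Z=P[...,0],P[...,1],P[...,2]
def sl(nm,m):
    Q=P[m]; print(nm,len(Q),Q[:,0].min().round(1),Q[:,0].max().round(1))
    for x in range(524,640,10):
        q=Q[abs(Q[:,0]-x)<5]
        if len(q)>2: print(x,len(q),'y',np.percentile(q[:,1],[0,50,100]).round(1),'z',q[:,2].min().round(1),q[:,2].max().round(1))
sl('wedge',(Z>119)&(Z<150)&(Y>45)&(Y<100)&(X>510)&(X<640))
sl('rail',(Z>103)&(Z<112)&(Y>40)&(Y<73)&(X>550)&(X<640))
sl('holder end',(Z>109.5)&(Z<115)&(Y>66)&(Y<100)&(X>560)&(X<640))
E
```

```text
wedge 266 521.6 590.8
524 51 y [60.5 63.6 77.9] z 123.0 149.8
534 47 y [59.5 63.2 78.4] z 123.1 150.0
544 45 y [59.1 64.8 77.7] z 121.6 149.9
554 29 y [54.  64.2 78.7] z 122.9 149.8
564 17 y [54.5 64.8 66.9] z 122.7 148.2
574 32 y [57.  65.6 75.8] z 123.6 149.3
584 35 y [64.3 67.3 76. ] z 123.2 149.7
594 10 y [66.4 68.1 75.3] z 123.7 148.9
rail 140 561.9 631.6
564 16 y [44.8 51.5 60.3] z 104.0 109.0
574 19 y [45.7 50.3 60.7] z 103.8 110.0
584 22 y [46.2 52.1 72.2] z 103.3 110.6
594 18 y [48.5 53.1 61.6] z 103.3 109.3
604 21 y [49.2 55.  72.9] z 103.6 110.5
614 18 y [50.7 57.7 72.9] z 103.4 109.2
624 21 y [49.5 57.5 73. ] z 103.2 111.1
634 5 y [53.  55.9 63.9] z 103.3 108.9
holder end 65 571.9 627.2
574 6 y [73.7 76.2 78.9] z 110.1 112.3
584 8 y [71.7 76.7 78.6] z 110.2 113.7
594 6 y [73.4 76.3 78.5] z 110.4 115.0
604 8 y [72.5 74.4 78.7] z 109.8 114.3
614 16 y [73.8 82.6 99. ] z 109.9 114.2
624 21 y [72.5 85.1 99.4] z 110.3 114.1
```

```bash
python3 -m handwheel '[[0.1,-0.12,0.5,0,0,0,255],[0.1,-0.12,1,0,0,0,255],[0.1,-0.12,1.5,0,0,0,255],[0.1,-0.12,1.9,0,0,0,255],[0.1,-0.12,1.9,0,0,0,255]]' ;python3 go.py 560 69.3 115 181.8
```

```text
time_s: 18.0
position: [0.5599, 0.0689, 0.1221]
tcp_rot: [-0.017, 1.0, -0.0, 0.0]
force: [0.6, -0.1, -1.0]
width: 0.0101
grip_force: 58.7
t 18.0 pos [559.9  68.9 122.1] psi -178.09 tilt [ 0.05 -0.02] F [ 0.6 -0.1 -1. ] w 10.1 j [ 0.24  0.88 -0.79  1.83  0.85  0.81  0.6 ]
shift cm [-0.01  0.04  0.71] turn [-0.     0.001  0.002]
```

```bash
python3 -m handwheel '[[0,0.03,0.2,0,0,0,255],[0,0.03,0.4,0,0,0,255],[0,0.03,0.6,0,0,0,255],[0,0.03,0.75,0,0,0,255],[0,0.03,0.75,0,0,0,255]]' ;python3 go.py 560 69.3 115 181.8
```

```text
time_s: 18.62
position: [0.5601, 0.0692, 0.1149]
tcp_rot: [-0.017, 1.0, -0.0, 0.001]
force: [-0.2, 0.7, -0.6]
width: 0.0102
grip_force: 58.7
t 18.6 pos [560.1  69.2 114.9] psi -178.1 tilt [ 0.09 -0.01] F [-0.2  0.7 -0.6] w 10.2 j [ 0.23  0.89 -0.78  1.83  0.86  0.8   0.59]
shift cm [ 0.01  0.01 -0.01] turn [-0.     0.002  0.002]
```

```bash
python3 -m handwheel '[[-0.4,-0.02,0.05,0,0,0,255],[-0.8,-0.05,0.05,0,0,0,255],[-1.2,-0.07,0.05,0,0,0,255],[-1.5,-0.09,0.05,0,0,0,255],[-1.5,-0.09,0.05,0,0,0,255]]' ;python3 go.py
```

```text
time_s: 19.25
position: [0.5759, 0.069, 0.1147]
tcp_rot: [-0.016, 1.0, 0.0, 0.001]
force: [0.5, 0.4, 0.7]
width: 0.0097
grip_force: 59.0
t 19.2 pos [575.9  69.  114.7] psi -178.11 tilt [0.17 0.02] F [0.5 0.4 0.7] w 9.7 j [ 0.23  0.9  -0.78  1.79  0.85  0.83  0.62]
```

```bash
python3 -m handwheel '[[-0.3,-0.02,0,0,0,0,255],[-0.6,-0.04,0,0,0,0,255],[-0.8,-0.05,0,0,0,0,255],[-0.8,-0.05,0,0,0,0,255]]' ;python3 go.py; python3 -m handwheel '[[-0.3,-0.02,0,0,0,0,255],[-0.6,-0.04,0,0,0,0,255],[-0.6,-0.04,0,0,0,0,255]]' ;python3 go.py
```

```text
time_s: 19.75
position: [0.5834, 0.0689, 0.1147]
tcp_rot: [-0.017, 1.0, 0.0, 0.001]
force: [-1.9, 0.8, 4.5]
width: 0.0098
grip_force: 59.2
t 19.8 pos [583.4  68.9 114.7] psi -178.09 tilt [0.12 0.02] F [-1.9  0.8  4.5] w 9.8 j [ 0.23  0.91 -0.79  1.76  0.85  0.84  0.64]
time_s: 20.12
position: [0.5878, 0.069, 0.1147]
tcp_rot: [-0.017, 1.0, 0.0, -0.0]
force: [-4.8, 0.4, 6.7]
width: 0.0101
grip_force: 59.3
t 20.1 pos [587.8  69.  114.7] psi -178.03 tilt [-0.04  0.  ] F [-4.8  0.4  6.7] w 10.1 j [ 0.23  0.92 -0.79  1.75  0.84  0.85  0.65]
```

```bash
python3 -m handwheel '[[-0.3,0,0,0,0,0,255],[-0.6,0,0,0,0,0,255],[-0.6,0,0,0,0,0,255]]' ;python3 go.py; python3 -m handwheel '[[-0.3,0,0,0,0,0,255],[-0.6,0,0,0,0,0,255],[-0.6,0,0,0,0,0,255]]' ;python3 go.py
```

```text
time_s: 20.5
position: [0.5886, 0.069, 0.1146]
tcp_rot: [-0.018, 1.0, -0.001, -0.005]
force: [-16.9, -0.1, 16.7]
width: 0.0102
grip_force: 60.0
t 20.5 pos [588.6  69.  114.6] psi -177.94 tilt [-0.59 -0.16] F [-16.9  -0.1  16.7] w 10.2 j [ 0.23  0.92 -0.79  1.74  0.83  0.87  0.66]
time_s: 20.88
position: [0.6005, 0.0694, 0.1145]
tcp_rot: [-0.017, 1.0, 0.0, 0.0]
force: [-3.6, 0.9, 4.2]
width: 0.0092
grip_force: 58.4
t 20.9 pos [600.5  69.4 114.5] psi -178.04 tilt [0.03 0.02] F [-3.6  0.9  4.2] w 9.2 j [ 0.23  0.93 -0.79  1.71  0.84  0.88  0.67]
```

```bash
python3 -m handwheel '[[0.2,0,0,0,0,0,255],[0.2,0,0,0,0,0,100],[0.2,0,0,0,0,0,100],[0.2,0,0,0,0,0,100],[0.2,0,-3,0,0,0,100]]' ; python3 -m handwheel '[[2,0,-4,0,0,0,100],[8,0,-4,0,0,0,255],[10,0,-4,0,0,0,255],[10,0,-4,0,0,0,255]]';python3 go.py; python3 - <<'E'
from h import *
img,W=cloud('side'); P=W*1000; X,Y,Z=P[...,0],P[...,1],P[...,2]
save(img[110:190,190:290],'p3.png',7)
m=(Z>113)&(Z<128)&(Y>50)&(Y<90)&(X>500)&(X<650); Q=P[m]; print(len(Q),Q[:,0].min(),Q[:,0].max(),Q[:,2].max())
for x in range(524,640,8):
    q=Q[abs(Q[:,0]-x)<4]
    if len(q)>2: print(x,len(q),q[:,1].min().round(1),q[:,1].max().round(1),q[:,2].max().round(1))
E
```

```text
time_s: 21.5
position: [0.5976, 0.0675, 0.1428]
tcp_rot: [-0.016, 1.0, -0.001, -0.002]
force: [-0.3, 0.2, 0.2]
width: 0.0519
grip_force: 0.0
time_s: 22.0
position: [0.498, 0.0649, 0.1847]
tcp_rot: [-0.017, 1.0, -0.001, 0.001]
force: [0.5, -0.9, 0.3]
width: 0.0001
grip_force: 0.0
t 22.0 pos [498.   64.9 184.7] psi -178.02 tilt [ 0.07 -0.09] F [ 0.5 -0.9  0.3] w 0.1 j [ 0.29  0.73 -0.86  1.96  0.77  0.82  0.6 ]
170 549.0224760291437 627.0016394837854 126.72524822414543
548 12 58.1 73.5 126.4
556 24 57.6 76.4 126.7
564 23 59.2 75.4 126.0
572 17 60.4 77.1 125.6
580 20 60.9 75.6 125.1
588 17 61.5 73.5 125.0
596 18 62.6 77.8 124.7
604 14 64.1 75.2 124.3
612 14 64.4 72.9 124.0
620 9 64.8 89.0 122.8
```

View pics/p3.png

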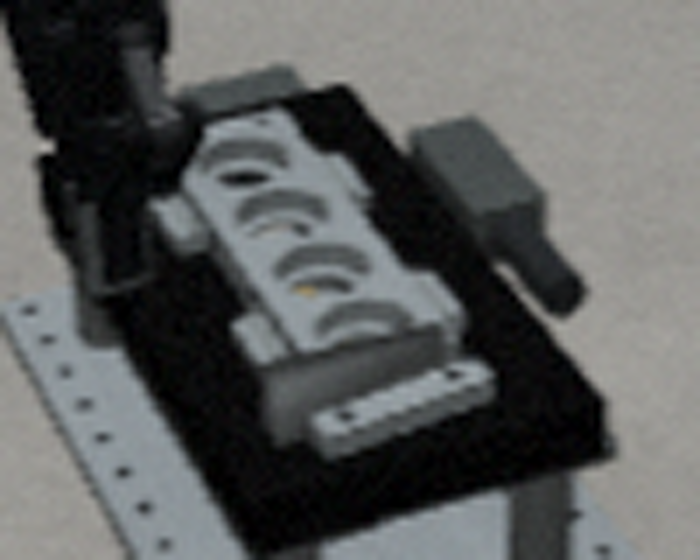

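The crop shows the wedge in the gap between holder end and rail (from (265,400) to (450,345)), thick end toward the robot. It may sit slightly high at its thick end.

```bash
python3 -m handwheel '[[-2,0.35,3,0,0,0,255],[-2,0.35,6,0,0,0,255],[-2,0.35,7.5,0,0,0,255],[-2,0.35,7.5,0,0,0,255]]';python3 go.py 535 69.3 106 181.8; cat > wt.py <<'E'
from h import *
img,W=cloud('side'); P=W*1000; X,Y,Z=P[...,0],P[...,1],P[...,2]
m=(Z>118.5)&(Z<130)&(Y>56)&(Y<82)&(X>552)&(X<616); Q=P[m]
f=np.polyfit(Q[:,0]-583,Q[:,2],1); print('wedge top n',len(Q),'slope',f.round(4),'xmin',P[(Z>113)&(Z<130)&(Y>50)&(Y<82)&(X>500)&(X<650)&(X>542)][:,0].min())
m=(Z>108.5)&(Z<117)&(Y>90)&(Y<240)&(X>570)&(X<634)&(img.min(2)>110); Q=P[m]
A=np.c_[Q[:,0]-602,Q[:,1]-160,np.ones(len(Q))]; print('holder plane',np.linalg.lstsq(A,Q[:,2],rcond=None)[0].round(4))
m=(Z>104)&(Z<112)&(Y>40)&(Y<66)&(X>560)&(X<632)&(img.min(2)>110);Q=P[m];print('rail',np.polyfit(Q[:,0]-596,Q[:,2],1).round(4))
E
python3 wt.py
```

```text
time_s: 22.55
position: [0.5192, 0.0696, 0.1086]
tcp_rot: [-0.017, 1.0, -0.0, 0.0]
force: [0.2, 0.7, 0.7]
width: -0.0001
grip_force: 0.0
t 22.6 pos [519.2  69.6 108.6] psi -178.11 tilt [ 0.01 -0.02] F [0.2 0.7 0.7] w -0.1 j [ 0.22  0.85 -0.76  1.96  0.91  0.71  0.49]
shift cm [-1.58 -0.08  0.26] turn [-0.     0.     0.002]
wedge top n 107 slope [-3.280000e-02  1.229999e+02] xmin 548.9242631165204
holder plane [ 9.400000e-03 -1.000000e-03  1.119629e+02]
rail [4.900000e-03 1.082136e+02]
```

```bash
python3 -m handwheel '[[-0.6,-0.08,0.4,0,0,0,255],[-1.2,-0.08,0.4,0,0,0,255],[-1.8,-0.08,0.4,0,0,0,255],[-2.2,-0.08,0.4,0,0,0,255],[-2.2,-0.08,0.4,0,0,0,255]]';python3 go.py;python3 -m handwheel '[[-0.3,0,0,0,0,0,255],[-0.6,0,0,0,0,0,255],[-0.6,0,0,0,0,0,255]]';python3 go.py
```

```text
time_s: 23.22
position: [0.5407, 0.0695, 0.1054]
tcp_rot: [-0.017, 1.0, -0.0, 0.0]
force: [-2.3, 0.2, -0.3]
width: 0.0003
grip_force: 0.7
t 23.2 pos [540.7  69.5 105.4] psi -178.09 tilt [ 0.04 -0.01] F [-2.3  0.2 -0.3] w 0.3 j [ 0.22  0.88 -0.76  1.9   0.9   0.75  0.54]
time_s: 23.6
position: [0.5415, 0.0694, 0.1046]
tcp_rot: [-0.018, 1.0, -0.001, -0.004]
force: [-11.1, 0.4, 3.9]
width: 0.0001
grip_force: 5.9
t 23.6 pos [541.5  69.4 104.6] psi -177.99 tilt [-0.48 -0.15] F [-11.1   0.4   3.9] w 0.1 j [ 0.22  0.89 -0.76  1.89  0.89  0.76  0.55]
```

```bash
python3 -m handwheel '[[-0.3,0,0,0,0,0,255],[-0.6,0,0,0,0,0,255],[-0.6,0,0,0,0,0,255]]';python3 go.py;python3 -m handwheel '[[-0.3,0,0,0,0,0,255],[-0.5,0,0,0,0,0,255],[-0.5,0,0,0,0,0,255]]';python3 go.py; python3 wt.py
```

```text
time_s: 23.98
position: [0.542, 0.0694, 0.1039]
tcp_rot: [-0.018, 1.0, -0.002, -0.009]
force: [-22.4, 1.2, 8.3]
width: -0.0
grip_force: 11.4
t 24.0 pos [542.   69.4 103.9] psi -177.9 tilt [-1.04 -0.29] F [-22.4   1.2   8.3] w -0.0 j [ 0.22  0.89 -0.77  1.87  0.88  0.78  0.56]
time_s: 24.35
position: [0.5423, 0.0693, 0.1034]
tcp_rot: [-0.019, 1.0, -0.003, -0.013]
force: [-32.4, 1.1, 14.6]
width: 0.0
grip_force: 16.1
t 24.4 pos [542.3  69.3 103.4] psi -177.82 tilt [-1.51 -0.41] F [-32.4   1.1  14.6] w 0.0 j [ 0.22  0.9  -0.77  1.87  0.87  0.79  0.57]
wedge top n 95 slope [-1.870000e-02  1.218853e+02] xmin 542.6439627797388
holder plane [ 2.960000e-02 -5.900000e-03  1.113845e+02]
rail [-1.030000e-02  1.081019e+02]
```

```bash
python3 -m handwheel '[[1.5,0,0,0,0,0,255],[3,0,0,0,0,0,255],[3.5,0,-4,0,0,0,255],[3.5,0,-4,0,0,0,255]]';python3 wt.py; python3 go.py 561 69.3 135 181.8
```

```text
time_s: 24.9
position: [0.5249, 0.07, 0.1479]
tcp_rot: [-0.017, 1.0, 0.001, 0.004]
force: [0.5, 0.7, -0.0]
width: 0.0001
grip_force: 0.0
wedge top n 103 slope [-6.600000e-03  1.217847e+02] xmin 550.6910152655482
holder plane [-1.80000e-03  8.00000e-04  1.12169e+02]
rail [2.500000e-03 1.080977e+02]
t 24.9 pos [524.4  69.2 146.6] psi -178.1 tilt [0.3  0.03] F [-0.9  0.5  0.2] w 0.2 j [ 0.25  0.81 -0.81  1.92  0.83  0.78  0.57]
shift cm [-3.66 -0.12  1.18] turn [0.    0.005 0.002]
```

```bash
python3 -m handwheel '[[0,0,-6,0,0,0.18,255],[-0.5,-2,-9,0,0,0.36,200],[-1,-5,-9,0,0,0.54,100],[-2,-8,-9,0,0,0.72,0],[-3,-11,-9,0,0,0.9,0]]'; python3 go.py 500 -230 220 88.2
```

```text
time_s: 25.58
position: [0.5569, -0.0416, 0.2348]
tcp_rot: [0.423, 0.906, -0.0, 0.001]
force: [-0.1, 0.6, 0.2]
width: 0.0718
grip_force: 0.0
t 25.6 pos [556.9 -41.6 234.8] psi 129.98 tilt [ 0.07 -0.05] F [-0.1  0.6  0.2] w 71.8 j [ 0.39  0.66 -0.68  1.75  0.51  0.91  0.19]
shift cm [-10.78 -16.47   1.49] turn [0.001 0.001 0.729]
```

```bash
python3 -m handwheel '[[-2,-3,0,0,0,0.18,0],[-4,-6,0,0,0,0.36,0],[-6,-10,0,0,0,0.54,0],[-9,-14,1,0,0,0.73,0],[-10.8,-16.5,1.5,0,0,0.73,0]]'; cat > ch.py <<'E'
from h import *
out={}
for n in('side','top'):
    img,W=cloud(n); P=W*1000; X,Y,Z=P[...,0],P[...,1],P[...,2]
    m=((Z>18)&(Z<32)&(X>340)&(X<620)&(Y>-480)&(Y<-200)).astype(np.uint8)
    k,l,s,c=cv2.connectedComponentsWithStats(m)
    for i in range(1,k):
        if s[i,4]>40:
            q=P[l==i]; q=q[q[:,2]>21][:,:2].astype(np.float32)
            print(n,'chamber',s[i,4],np.round(cv2.minEnclosingCircle(q),1) if 0 else [np.round(v,1) for v in cv2.minEnclosingCircle(q)],q.mean(0).round(1))
    T=P[(Z>108.5)&(Z<117)&(Y>70)&(Y<255)&(X>565)&(X<640)&(img.min(2)>100)]
    a=[];e=[];hi=[]
    for y in range(80,250,8):
        q=T[abs(T[:,1]-y)<4]
        if len(q)>5: a.append(y);e.append(q[:,0].min());hi.append(q[:,0].max())
    a=np.array(a);e=np.array(e);hi=np.array(hi); g=abs(hi-e-55.5)<4
    f=np.polyfit(a[g]-160,(e+hi)[g]/2,1) if g.sum()>3 else None
    print(n,'holder n',g.sum(),'axis x at y160, slope',f,'ends',np.percentile(T[:,1],[.5,99.5]).round(1))
E
python3 ch.py; python3 go.py
```

```text
time_s: 26.2
position: [0.4992, -0.2326, 0.2192]
tcp_rot: [0.718, 0.696, -0.001, 0.001]
force: [0.2, 0.7, -0.1]
width: 0.0856
grip_force: 0.0
side chamber 233 [array([ 534.6, -305. ]), np.float64(18.0)] [ 534.2 -306. ]
side chamber 243 [array([ 452.6, -294.6]), np.float64(17.5)] [ 452.4 -295.7]
side chamber 327 [array([ 442.9, -379.7]), np.float64(18.3)] [ 442.7 -380.6]
side holder n 8 axis x at y160, slope [9.86869643e-03 6.02850627e+02] ends [ 89.8 248.2]
top holder n 15 axis x at y160, slope [2.86206744e-02 6.03233032e+02] ends [ 78.2 252.9]
t 26.3 pos [ 498.2 -234.5  218.6] psi 88.08 tilt [-0.13 -0.17] F [-0.2 -0.4 -0.3] w 85.4 j [ 0.64  0.64 -0.48  1.8   0.4   0.8  -0.07]
```

```bash
python3 go.py 535 -304.3 50 88.2
```

```text
t 26.3 pos [ 498.2 -234.5  218.6] psi 88.08 tilt [-0.13 -0.17] F [-0.2 -0.4 -0.3] w 85.4 j [ 0.64  0.64 -0.48  1.8   0.4   0.8  -0.07]
shift cm [-6.81  3.95 16.88] turn [-0.002  0.003 -0.002]
```

```bash
python3 -m handwheel '[[-4,2,4,0,0,0,0],[-6.8,3.95,9,0,0,0,0],[-6.8,3.95,14,0,0,0,0],[-6.8,3.95,16.8,0,0,0,0],[-6.8,3.95,16.8,0,0,0,0]]'; python3 -m handwheel '[[0,0,0,0,0,0,0],[0,0,0,0,0,0,0]]'; python3 go.py 535 -304.3 15.5 88.2
```

```text
time_s: 26.92
position: [0.5374, -0.2964, 0.0499]
tcp_rot: [0.716, 0.698, -0.0, -0.002]
force: [0.2, 0.8, -0.3]
width: 0.0848
grip_force: 0.0
time_s: 27.18
position: [0.54, -0.2984, 0.0542]
tcp_rot: [0.716, 0.698, 0.001, 0.002]
force: [-0.9, -0.6, -0.1]
width: 0.0852
grip_force: 0.0
t 27.2 pos [ 540.  -298.4   54.2] psi 88.52 tilt [ 0.26 -0.07] F [-0.9 -0.6 -0.1] w 85.2 j [ 0.63  0.94 -0.37  1.71  0.54  0.59 -0.08]
shift cm [-0.6  -0.5   3.87] turn [0.005 0.001 0.006]
```

```bash
python3 -m handwheel '[[-0.6,-0.45,0,0.003,0,0.006,0],[-0.6,-0.45,2,0.003,0,0.006,0],[-0.6,-0.45,3.8,0.003,0,0.006,0],[-0.6,-0.45,3.8,0.003,0,0.006,0]]'; python3 go.py 535 -304.3 15.5 88.2; python3 -m handwheel '[[0,0,0,0,0,0,80],[0,0,0,0,0,0,130],[0,0,0,0,0,0,255],[0,0,0,0,0,0,255],[0,0,0,0,0,0,255]]' 80; python3 -m handwheel '[[0,0,0,0,0,0,255],[0,0,0,0,0,0,255]]'; python3 go.py
```

```text
time_s: 27.68
position: [0.5324, -0.3031, 0.0121]
tcp_rot: [0.718, 0.696, -0.001, -0.003]
force: [-0.8, 0.7, 0.5]
width: 0.085
grip_force: 0.0
t 27.7 pos [ 532.4 -303.1   12.1] psi 88.2 tilt [-0.32  0.11] F [-0.8  0.7  0.5] w 85.0 j [ 0.62  1.   -0.33  1.72  0.57  0.53 -0.1 ]
shift cm [-0.11  0.26 -0.35] turn [-0.006 -0.002 -0.   ]
time_s: 28.3
position: [0.5348, -0.3042, 0.0156]
tcp_rot: [0.718, 0.696, -0.0, 0.0]
force: [-0.8, 0.7, 5.7]
width: 0.0315
grip_force: 78.8
time_s: 28.55
position: [0.5348, -0.3042, 0.0156]
tcp_rot: [0.718, 0.696, -0.0, 0.0]
force: [-0.7, 0.4, 5.3]
width: 0.0312
grip_force: 78.8
t 28.6 pos [ 534.8 -304.2   15.6] psi 88.17 tilt [ 0.01 -0.04] F [-0.7  0.4  5.3] w 31.2 j [ 0.62  0.99 -0.33  1.72  0.57  0.53 -0.1 ]
```

```bash
python3 -m handwheel '[[0,0,-2,0,0,0,255],[0,0,-7,0,0,0,255],[0,0,-12,0,0,0,255],[0,0,-16,0,0,0,255],[0,0,-16,0,0,0,255]]'; python3 go.py 606.3 225 165 88.3
```

```text
time_s: 29.18
position: [0.5367, -0.3048, 0.1792]
tcp_rot: [0.718, 0.696, 0.001, 0.003]
force: [0.7, 0.2, -1.7]
width: 0.0313
grip_force: 79.5
t 29.2 pos [ 536.7 -304.8  179.2] psi 88.15 tilt [ 0.35 -0.19] F [ 0.7  0.2 -1.7] w 31.3 j [ 0.7   0.77 -0.47  1.64  0.44  0.83  0.02]
shift cm [53.18  5.24  1.29] turn [ 0.006  0.003 -0.003]
```

```bash
python3 -m handwheel '[[6,0.6,0,0,0,0,255],[12,1.2,0,0,0,0,255],[18,1.8,0,0,0,0,255],[24,2.4,0,0,0,0,255],[29,2.9,0,0,0,0,255]]'; python3 -m handwheel '[[6,0.6,0,0,0,0,255],[12,1.2,0,0,0,0,255],[18,1.8,0,0,0,0,255],[23.5,2.3,1,0,0,0,255],[23.5,2.3,1,0,0,0,255]]';  python3 -m handwheel '[[0,0,0,0,0,0,255],[0,0,0,0,0,0,255]]'; python3 go.py 606.3 225 135 88.3
```

```text
time_s: 29.8
position: [0.5719, -0.0124, 0.1741]
tcp_rot: [0.718, 0.696, -0.001, -0.001]
force: [0.2, -0.5, -2.0]
width: 0.0313
grip_force: 79.5
time_s: 30.42
position: [0.6005, 0.2266, 0.1634]
tcp_rot: [0.715, 0.699, 0.0, -0.003]
force: [-0.1, -0.7, -0.1]
width: 0.031
grip_force: 79.5
time_s: 30.68
position: [0.6032, 0.2165, 0.1642]
tcp_rot: [0.719, 0.695, -0.001, 0.0]
force: [1.0, -0.4, -1.0]
width: 0.0313
grip_force: 79.5
t 30.7 pos [603.2 216.5 164.2] psi 88.02 tilt [-0.1  -0.11] F [ 1.  -0.4 -1. ] w 31.3 j [-0.21  0.81 -0.38  1.57  0.37  0.84 -0.77]
shift cm [0.87 0.28 2.92] turn [-0.002  0.002 -0.005]
```

```bash
python3 -m handwheel '[[0.85,0.28,1,0,0,-0.005,255],[0.85,0.28,2.5,0,0,-0.005,255],[0.85,0.28,3.3,0,0,-0.005,255],[0.85,0.28,3.3,0,0,-0.005,255],[0.85,0.28,3.3,0,0,-0.005,255]]';python3 -m handwheel '[[0,0,0,0,0,0,255]]'; python3 go.py 606.3 225 122 88.3; python3 - <<'E'
from h import *
img,W=cloud('side'); save(img[95:175,190:290],'c4.png',7)
E
```

```text
time_s: 31.3
position: [0.6063, 0.2274, 0.1315]
tcp_rot: [0.717, 0.697, -0.0, -0.0]
force: [-0.2, 1.0, -0.7]
width: 0.0312
grip_force: 79.5
time_s: 31.42
position: [0.6064, 0.2275, 0.1319]
tcp_rot: [0.717, 0.697, -0.0, -0.0]
force: [-0.2, -0.2, -0.7]
width: 0.0312
grip_force: 79.5
t 31.4 pos [606.4 227.5 131.9] psi 88.45 tilt [-0.03  0.02] F [-0.2 -0.2 -0.7] w 31.2 j [-0.24  0.86 -0.37  1.57  0.39  0.79 -0.79]
shift cm [-0.26 -0.    0.99] turn [-0.    -0.     0.003]
```

View pics/c4.png

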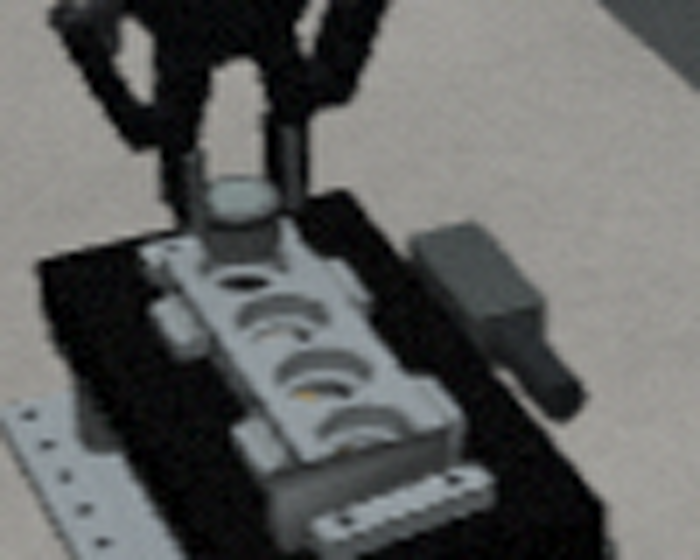

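The chamber is held upright just above bore 4 (crop (240,225)), about 2.5 mm too far along +y. I'll correct that and lower.

```bash
python3 -m handwheel '[[-0.25,0,0,0,0,0,255],[-0.25,0,0.3,0,0,0,255],[-0.25,0,0.7,0,0,0,255],[-0.25,0,1.1,0,0,0,255],[-0.25,0,1.1,0,0,0,255]]'; python3 go.py 606.3 225 122 88.3
```

```text
time_s: 32.1
position: [0.6057, 0.2248, 0.1198]
tcp_rot: [0.717, 0.698, -0.001, -0.001]
force: [0.7, 0.6, -1.7]
width: 0.0314
grip_force: 79.5
t 32.1 pos [605.7 224.8 119.8] psi 88.46 tilt [-0.13 -0.03] F [ 0.7  0.6 -1.7] w 31.4 j [-0.24  0.87 -0.36  1.58  0.4   0.76 -0.8 ]
shift cm [ 0.02  0.06 -0.22] turn [-0.002  0.001  0.003]
```

```bash
python3 -m handwheel '[[0,0.03,0.2,0,0,0,255],[0,0.03,0.4,0,0,0,255],[0,0.03,0.5,0,0,0,255],[0,0.03,0.5,0,0,0,255]]'; python3 go.py;  python3 -m handwheel '[[0,0,0.2,0,0,0,255],[0,0,0.4,0,0,0,255],[0,0,0.4,0,0,0,255]]'; python3 go.py
```

```text
time_s: 32.6
position: [0.6063, 0.2251, 0.1156]
tcp_rot: [0.717, 0.698, -0.0, -0.001]
force: [-2.5, 0.9, 2.3]
width: 0.0312
grip_force: 79.7
t 32.6 pos [606.3 225.1 115.6] psi 88.46 tilt [-0.07  0.01] F [-2.5  0.9  2.3] w 31.2 j [-0.24  0.88 -0.36  1.58  0.4   0.76 -0.8 ]
time_s: 32.98
position: [0.6063, 0.2254, 0.1126]
tcp_rot: [0.716, 0.698, -0.0, -0.0]
force: [-3.7, -1.0, 10.1]
width: 0.0311
grip_force: 80.7
t 33.0 pos [606.3 225.4 112.6] psi 88.47 tilt [-0.04  0.03] F [-3.7 -1.  10.1] w 31.1 j [-0.24  0.88 -0.36  1.59  0.4   0.75 -0.8 ]
```

```bash
python3 -m handwheel '[[0,-0.05,0.2,0,0,0,255],[0,-0.05,0.4,0,0,0,255],[0,-0.05,0.4,0,0,0,255]]'; python3 go.py;  python3 -m handwheel '[[0,-0.05,0.2,0,0,0,255],[0,-0.05,0.4,0,0,0,255],[0,-0.05,0.4,0,0,0,255]]'; python3 go.py
```

```text
time_s: 33.35
position: [0.6063, 0.2254, 0.1124]
tcp_rot: [0.717, 0.697, 0.001, 0.0]
force: [-9.2, -4.5, 33.3]
width: 0.0308
grip_force: 83.1
t 33.4 pos [606.3 225.4 112.4] psi 88.44 tilt [0.09 0.01] F [-9.2 -4.5 33.3] w 30.8 j [-0.24  0.88 -0.35  1.59  0.41  0.75 -0.8 ]
time_s: 33.72
position: [0.6064, 0.2254, 0.1122]
tcp_rot: [0.717, 0.697, 0.001, 0.001]
force: [-15.1, -7.2, 56.8]
width: 0.0316
grip_force: 85.6
t 33.7 pos [606.4 225.4 112.2] psi 88.4 tilt [ 0.22 -0.01] F [-15.1  -7.2  56.8] w 31.6 j [-0.24  0.88 -0.35  1.59  0.41  0.74 -0.81]
```

```bash
python3 -m handwheel '[[0,0,-0.9,0,0,0,255],[0,0,-0.9,0,0,0,100],[0,0,-0.9,0,0,0,0],[0,0,-0.9,0,0,0,0],[0,0,-1,0,0,0,0]]'; python3 go.py; python3 -m handwheel '[[0,0,-3,0,0,0,0],[0,0,-7,0,0,0,0],[0,0,-10,0,0,0,0],[0,0,-10,0,0,0,0]]'; cat > top.py <<'E'
from h import *
for n in('side','top'):
    img,W=cloud(n); P=W*1000; X,Y,Z=P[...,0],P[...,1],P[...,2]
    for d in(-63,-21,21,63):
        x,y=603.2+.03*d,161+d-(1.5 if n=='side' else 0)
        for dx,dy in((0,0),):
            q=Z[((X-x)**2+(Y-y)**2<11**2)&(Z>80)]; q=q[q>0]
            print(n,d,len(q),np.percentile(q,[10,50,90]).round(1) if len(q)>3 else '')
E
python3 top.py; python3 go.py 453 -293 60 88.3
```

```text
time_s: 34.35
position: [0.6051, 0.2248, 0.1127]
tcp_rot: [0.717, 0.698, -0.001, -0.001]
force: [-0.1, -0.1, 0.2]
width: 0.0853
grip_force: 0.0
t 34.4 pos [605.1 224.8 112.7] psi 88.46 tilt [-0.13 -0.02] F [-0.1 -0.1  0.2] w 85.3 j [-0.24  0.88 -0.36  1.59  0.4   0.75 -0.8 ]
time_s: 34.85
position: [0.607, 0.2259, 0.216]
tcp_rot: [0.717, 0.697, 0.002, 0.0]
force: [-0.2, 0.7, -0.2]
width: 0.0854
grip_force: 0.0
side -63 0 
side -21 0 
side 21 284 [358.5 412.5 457.5]
side 63 119 [126.1 305.2 328.7]
top -63 0 
top -21 0 
top 21 128 [570.3 610.9 612.8]
top 63 71 [587.  589.1 604.7]
t 35.0 pos [605.1 224.7 213. ] psi 88.46 tilt [-0.11 -0.03] F [-0.8 -0.1 -1.3] w 85.3 j [-0.21  0.76 -0.4   1.51  0.34  0.95 -0.75]
shift cm [-52.15 -13.78  15.35] turn [-0.002  0.001  0.003]
```

```bash
sed -i 's/(Z>80)\]/(Z>80)\&(Z<135)]/' top.py; python3 -m handwheel '[[-6,-1.6,0,0,0,0,0],[-12,-3.2,0,0,0,0,0],[-18,-4.8,0,0,0,0,0],[-24,-6.4,0,0,0,0,0],[-30,-8,0,0,0,0,0]]'; python3 -m handwheel '[[-6,-1.6,0,0,0,0,0],[-12,-3.2,0,0,0,0,0],[-18,-4.6,4,0,0,0,0],[-21,-5.5,10,0,0,0,0],[-21,-5.5,14,0,0,0,0]]'; python3 -m handwheel '[[0,0,0,0,0,0,0],[0,0,0,0,0,0,0],[0,0,0,0,0,0,0]]'; python3 top.py; python3 ch.py; python3 go.py 453 -293.9 15.5 88.3
```

```text
time_s: 35.58
position: [0.5157, -0.0747, 0.2122]
tcp_rot: [0.716, 0.698, -0.001, -0.001]
force: [1.1, -1.0, 0.2]
width: 0.0857
grip_force: 0.0
time_s: 36.2
position: [0.4539, -0.2845, 0.071]
tcp_rot: [0.718, 0.696, -0.002, -0.001]
force: [0.7, -0.1, -0.1]
width: 0.0854
grip_force: 0.0
time_s: 36.58
position: [0.4583, -0.2808, 0.0757]
tcp_rot: [0.716, 0.698, 0.0, 0.001]
force: [-0.1, -0.8, -0.1]
width: 0.0854
grip_force: 0.0
side -63 0 
side -21 0 
side 21 0 
side 63 0 
top -63 0 
top -21 0 
top 21 0 
top 63 49 [122.8 127.  128.8]
side chamber 244 [array([ 452.6, -294.8]), np.float64(17.6)] [ 452.2 -295.8]
side chamber 327 [array([ 443.4, -380. ]), np.float64(18.1)] [ 442.7 -380.6]
t 36.7 pos [ 457.6 -281.3   75.2] psi 88.49 tilt [ 0.07 -0.07] F [-0.3 -0.4  0.7] w 85.5 j [ 0.66  0.83 -0.32  1.95  0.57  0.45 -0.11]
shift cm [-1.27 -0.43  5.97] turn [0.001 0.001 0.003]Traceback (most recent call last):
  File "ch.py", line 18, in <module>
    print(n,'holder n',g.sum(),'axis x at y160, slope',f,'ends',np.percentile(T[:,1],[.5,99.5]).round(1))
                                                                ~~~~~~~~~~~~~^^^^^^^^^^^^^^^^^^
    return _quantile_unchecked(
        a, q, axis, out, overwrite_input, method, keepdims, weights)
    return _ureduce(a,
                    func=_quantile_ureduce_func,
    ...<5 lines>...
                    overwrite_input=overwrite_input,
                    method=method)
    r = func(a, **kwargs)
    result = _quantile(arr,
                       quantiles=q,
    ...<2 lines>...
                       out=out,
                       weights=wgt)
    slices_having_nans = np.isnan(arr[-1, ...])
                                  ~~~^^^^^^^^^
IndexError: index -1 is out of bounds for axis 0 with size 0
```

```bash
python3 -m handwheel '[[-1.3,-0.43,0,0,0,0.003,0],[-1.3,-0.43,2,0,0,0.003,0],[-1.3,-0.43,4,0,0,0.003,0],[-1.3,-0.43,5.8,0,0,0.003,0],[-1.3,-0.43,5.8,0,0,0.003,0]]'; python3 -m handwheel '[[0,0,0,0,0,0,0],[0,0,0,0,0,0,0]]'; python3 go.py 453 -293.9 17 88.3
```

```text
time_s: 37.35
position: [0.4506, -0.2948, 0.0148]
tcp_rot: [0.718, 0.696, -0.001, -0.001]
force: [-0.1, 0.2, -0.2]
width: 0.0854
grip_force: 0.0
time_s: 37.6
position: [0.4522, -0.2947, 0.0164]
tcp_rot: [0.718, 0.696, -0.0, 0.0]
force: [-0.0, -0.6, 0.1]
width: 0.0854
grip_force: 0.0
t 37.6 pos [ 452.2 -294.7   16.4] psi 88.26 tilt [-0.01 -0.04] F [-0.  -0.6  0.1] w 85.4 j [ 0.63  0.93 -0.24  1.95  0.63  0.33 -0.15]
shift cm [ 0.08  0.08 -0.06] turn [-0.     0.001 -0.001]
```

```bash
python3 -m handwheel '[[0.08,0.08,-0.06,0,0,0,60],[0.08,0.08,-0.06,0,0,0,120],[0.08,0.08,-0.06,0,0,0,255],[0.08,0.08,-0.06,0,0,0,255],[0.08,0.08,-0.06,0,0,0,255]]' 80;  python3 -m handwheel '[[0,0,0,0,0,0,255],[0,0,-3,0,0,0,255],[0,0,-8,0,0,0,255],[0,0,-14,0,0,0,255],[0,0,-16,0,0,0,255]]'; python3 -m handwheel '[[0,0,0,0,0,0,255],[0,0,0,0,0,0,255]]'; python3 go.py 605 183 165 88.3
```

```text
time_s: 38.22
position: [0.4529, -0.2933, 0.017]
tcp_rot: [0.718, 0.696, -0.0, -0.0]
force: [0.0, -0.0, 7.5]
width: 0.0311
grip_force: 78.6
time_s: 38.85
position: [0.4542, -0.2939, 0.1796]
tcp_rot: [0.718, 0.696, 0.0, 0.002]
force: [-0.0, 0.6, -1.4]
width: 0.031
grip_force: 79.4
time_s: 39.1
position: [0.4518, -0.2931, 0.175]
tcp_rot: [0.718, 0.696, -0.001, -0.002]
force: [-0.5, -0.5, -1.3]
width: 0.0307
grip_force: 79.4
t 39.1 pos [ 451.8 -293.1  175. ] psi 88.28 tilt [-0.21  0.05] F [-0.5 -0.5 -1.3] w 30.7 j [ 0.77  0.69 -0.46  1.87  0.46  0.69  0.  ]
shift cm [48.05 13.89  0.98] turn [-0.004 -0.001 -0.   ]
```

```bash
python3 -m handwheel '[[6,1.7,0,0,0,0,255],[12,3.4,0,0,0,0,255],[18,5.1,0,0,0,0,255],[24,6.9,0,0,0,0,255],[30,8.6,0,0,0,0,255]]'; python3 -m handwheel '[[6,1.7,0,0,0,0,255],[11,3.2,0,0,0,0,255],[16,4.6,0.5,0,0,0,255],[18,5.2,1,0,0,0,255],[18,5.2,1,0,0,0,255]]'; python3 -m handwheel '[[0,0,0,0,0,0,255],[0,0,0,0,0,0,255],[0,0,0,0,0,0,255]]'; python3 go.py 604.4 183 130 88.3
```

```text
time_s: 39.72
position: [0.5472, 0.0057, 0.1742]
tcp_rot: [0.718, 0.697, -0.002, -0.001]
force: [0.7, -0.6, -0.1]
width: 0.0307
grip_force: 79.5
time_s: 40.35
position: [0.6039, 0.1835, 0.1639]
tcp_rot: [0.717, 0.697, -0.002, -0.001]
force: [0.1, -1.3, -0.9]
width: 0.0311
grip_force: 79.5
time_s: 40.72
position: [0.6053, 0.1808, 0.1662]
tcp_rot: [0.718, 0.696, -0.001, -0.0]
force: [-0.0, 0.1, -0.4]
width: 0.0312
grip_force: 79.5
t 40.7 pos [605.3 180.8 166.2] psi 88.18 tilt [-0.07 -0.04] F [-0.   0.1 -0.4] w 31.2 j [-0.16  0.79 -0.38  1.6   0.37  0.82 -0.72]
shift cm [ 0.22 -0.09  3.62] turn [-0.001  0.001 -0.002]
```

```bash
python3 -m handwheel '[[0.22,-0.09,1.5,0,0,0,255],[0.22,-0.09,3,0,0,0,255],[0.22,-0.09,3.2,0,0,0,255],[0.22,-0.09,3.2,0,0,0,255]]'; python3 -m handwheel '[[0,0,0,0,0,0,255],[0,0,0,0,0,0,255]]'; python3 go.py 604.4 183 122 88.3
```

```text
time_s: 41.22
position: [0.6041, 0.1845, 0.1335]
tcp_rot: [0.718, 0.696, -0.001, -0.001]
force: [1.0, 0.8, -1.1]
width: 0.0306
grip_force: 79.5
time_s: 41.48
position: [0.6046, 0.1847, 0.1345]
tcp_rot: [0.718, 0.696, -0.0, -0.0]
force: [-0.1, -1.0, -1.4]
width: 0.0308
grip_force: 79.5
t 41.5 pos [604.6 184.7 134.5] psi 88.28 tilt [-0.03  0.02] F [-0.1 -1.  -1.4] w 30.8 j [-0.17  0.83 -0.37  1.62  0.39  0.76 -0.75]
shift cm [-0.17 -0.01  1.25] turn [-0.001 -0.    -0.   ]
```

```bash
python3 -m handwheel '[[-0.17,0,0,0,0,0,255],[-0.17,0,0.5,0,0,0,255],[-0.17,0,1,0,0,0,255],[-0.17,0,1.4,0,0,0,255],[-0.17,0,1.5,0,0,0,255]]'; python3 -m handwheel '[[0,0,0.15,0,0,0,255],[0,0,0.15,0,0,0,255]]'; python3 go.py 604.4 183 116 88.3
```

```text
time_s: 42.1
position: [0.6047, 0.1829, 0.1188]
tcp_rot: [0.718, 0.696, -0.0, -0.0]
force: [1.8, -0.2, 0.2]
width: 0.0311
grip_force: 79.6
time_s: 42.35
position: [0.6048, 0.183, 0.1178]
tcp_rot: [0.718, 0.696, 0.0, -0.0]
force: [2.3, -0.5, -0.2]
width: 0.0308
grip_force: 79.6
t 42.4 pos [604.8 183.  117.8] psi 88.28 tilt [-0.    0.02] F [ 2.3 -0.5 -0.2] w 30.8 j [-0.17  0.86 -0.35  1.63  0.41  0.73 -0.75]
shift cm [ 0.   -0.04  0.18] turn [-0. -0. -0.]
```

```bash
python3 -m handwheel '[[0,0,0.2,0,0,0,255],[0,0,0.4,0,0,0,255],[0,0,0.4,0,0,0,255]]'; python3 -m handwheel '[[0,0,0.2,0,0,0,255],[0,0,0.3,0,0,0,255],[0,0,0.3,0,0,0,255]]';python3 go.py
```

```text
time_s: 42.72
position: [0.6046, 0.1832, 0.1141]
tcp_rot: [0.718, 0.696, 0.0, -0.0]
force: [1.7, 0.1, 5.9]
width: 0.0313
grip_force: 80.3
time_s: 43.1
position: [0.6047, 0.1833, 0.1139]
tcp_rot: [0.718, 0.696, 0.0, 0.0]
force: [-4.0, -1.8, 23.6]
width: 0.0313
grip_force: 82.3
t 43.1 pos [604.7 183.3 113.9] psi 88.27 tilt [0.06 0.01] F [-4.  -1.8 23.6] w 31.3 j [-0.18  0.86 -0.35  1.64  0.41  0.72 -0.76]
```

```bash
python3 -m handwheel '[[0,0,-0.3,0,0,0,255],[0,0,-0.3,0,0,0,100],[0,0,-0.3,0,0,0,0],[0,0,-0.3,0,0,0,0],[0,0,-0.5,0,0,0,0]]'; python3 -m handwheel '[[0,0,-3,0,0,0,0],[0,0,-7,0,0,0,0],[-6,-1.7,-10,0,0,0,0],[-12,-3.4,-10,0,0,0,0],[-18,-5.1,-10,0,0,0,0]]'; python3 -m handwheel '[[-6,-1.7,0,0,0,0,0],[-12,-3.4,0,0,0,0,0],[-18,-5.1,0,0,0,0,0],[-24,-6.8,0,0,0,0,0],[-28,-8,4,0,0,0,0]]'; python3 - <<'E'
from h import *
for n in('side','top'):
    img,W=cloud(n); P=W*1000; X,Y,Z=P[...,0],P[...,1],P[...,2]
    m=((Z>116)&(Z<132)&(Y>95)&(Y<250)&(X>575)&(X<635)).astype(np.uint8)
    k,l,s,c=cv2.connectedComponentsWithStats(m)
    for i in range(1,k):
        if s[i,4]>10:
            q=P[l==i]; print(n,'high',s[i,4],q.mean(0).round(1),np.percentile(q[:,2],[5,50,95]).round(1),[np.round(v,1) for v in cv2.minEnclosingCircle(q[:,:2].astype(np.float32))])
    m=((Z>18)&(Z<32)&(X>340)&(X<620)&(Y>-480)&(Y<-200)).astype(np.uint8)
    k,l,s,c=cv2.connectedComponentsWithStats(m)
    for i in range(1,k):
        if s[i,4]>40:
            q=P[l==i]; q=q[q[:,2]>21][:,:2].astype(np.float32); print(n,'chamber',[np.round(v,1) for v in cv2.minEnclosingCircle(q)])
E
python3 go.py 443.5 -379.2 60 88.3
```

```text
time_s: 43.72
position: [0.6038, 0.1827, 0.1151]
tcp_rot: [0.718, 0.696, -0.001, -0.001]
force: [-0.0, -0.6, -0.1]
width: 0.0852
grip_force: 0.0
time_s: 44.35
position: [0.5494, 0.0083, 0.2163]
tcp_rot: [0.717, 0.697, -0.0, 0.0]
force: [0.9, -0.8, -0.4]
width: 0.0857
grip_force: 0.0
time_s: 44.98
position: [0.4622, -0.2719, 0.1775]
tcp_rot: [0.719, 0.695, 0.0, 0.003]
force: [1.0, -0.2, 0.0]
width: 0.0853
grip_force: 0.0
side high 94 [595.3 211.3 123.7] [117.1 124.7 127.1] [array([598.9, 206.3]), np.float64(38.2)]
side chamber [array([ 443.6, -380. ]), np.float64(18.2)]
top high 128 [603.8 225.7 125.6] [119.  125.9 129.6] [array([604.7, 229.4]), np.float64(20.7)]
top high 131 [602.7 183.  123.1] [117.4 123.3 127.7] [array([602.9, 187.4]), np.float64(21.8)]
t 45.1 pos [ 455.6 -273.2  172.3] psi 87.71 tilt [-0.59 -0.06] F [-0.7 -0.2  0.1] w 85.4 j [ 0.71  0.68 -0.43  1.89  0.44  0.67 -0.03]
shift cm [-10.62  -0.67  11.25] turn [-0.01   0.001 -0.01 ]
```

Chamber in bore 4 reads ~2.5 mm higher than the one in bore 3, so I'll press it from above later. Third chamber next.

```bash
python3 -m handwheel '[[-6,-0.7,3,-0.008,0,-0.01,0],[-10.6,-0.7,6,-0.008,0,-0.01,0],[-10.6,-0.7,11,-0.008,0,-0.01,0],[-10.6,-0.7,13,-0.008,0,-0.01,0],[-10.6,-0.7,13,-0.008,0,-0.01,0]]'; python3 -m handwheel '[[0,0,0,0,0,0,0],[0,0,0,0,0,0,0],[0,0,0,0,0,0,0]]';  python3 go.py 443.5 -379.2 17 88.3
```

```text
time_s: 45.7
position: [0.4505, -0.3719, 0.0445]
tcp_rot: [0.714, 0.7, 0.002, 0.001]
force: [0.6, -0.4, 0.6]
width: 0.0853
grip_force: 0.0
time_s: 46.08
position: [0.4515, -0.3736, 0.0467]
tcp_rot: [0.714, 0.7, 0.002, 0.003]
force: [-0.5, 0.7, 0.1]
width: 0.0854
grip_force: 0.0
t 46.1 pos [ 451.5 -373.6   46.7] psi 88.85 tilt [ 0.46 -0.07] F [-0.5  0.7  0.1] w 85.4 j [ 0.81  0.92 -0.34  1.81  0.57  0.5   0.06]
shift cm [-0.58 -0.81  2.97] turn [0.008 0.001 0.01 ]
```

```bash
python3 -m handwheel '[[-0.55,-0.8,0,0.008,0,0.01,0],[-0.55,-0.8,1,0.008,0,0.01,0],[-0.55,-0.8,2,0.008,0,0.01,0],[-0.55,-0.8,2.8,0.008,0,0.01,0],[-0.55,-0.8,2.8,0.008,0,0.01,0]]'; python3 -m handwheel '[[0,0,0,0,0,0,0],[0,0,0,0,0,0,0]]';  python3 go.py 443.5 -379.2 17 88.3
```

```text
time_s: 46.7
position: [0.4427, -0.3779, 0.0166]
tcp_rot: [0.717, 0.697, -0.001, -0.001]
force: [0.5, -0.1, 0.1]
width: 0.0855
grip_force: 0.0
time_s: 46.95
position: [0.4433, -0.3787, 0.018]
tcp_rot: [0.718, 0.696, -0.0, -0.0]
force: [0.5, 0.1, 0.1]
width: 0.0854
grip_force: 0.0
t 47.0 pos [ 443.3 -378.7   18. ] psi 88.29 tilt [-0.05 -0.02] F [0.5 0.1 0.1] w 85.4 j [ 0.8   0.96 -0.3   1.82  0.6   0.45  0.05]
shift cm [-0.05  0.02  0.1 ] turn [-0.001  0.    -0.   ]
```

```bash
python3 -m handwheel '[[-0.05,0,0.1,0,0,0,60],[-0.05,0,0.1,0,0,0,120],[-0.05,0,0.1,0,0,0,255],[-0.05,0,0.1,0,0,0,255],[-0.05,0,0.1,0,0,0,255]]' 80;  python3 -m handwheel '[[0,0,0,0,0,0,255],[0,0,-3,0,0,0,255],[0,0,-8,0,0,0,255],[0,0,-14,0,0,0,255],[0,0,-16,0,0,0,255]]'; python3 -m handwheel '[[0,0,0,0,0,0,255],[0,0,0,0,0,0,255]]'; python3 go.py 603.3 141 165 88.3
```

```text
time_s: 47.58
position: [0.4432, -0.3792, 0.0174]
tcp_rot: [0.718, 0.696, -0.001, -0.0]
force: [-0.6, 0.9, 5.8]
width: 0.0312
grip_force: 78.8
time_s: 48.2
position: [0.4449, -0.3799, 0.1803]
tcp_rot: [0.718, 0.696, 0.0, 0.002]
force: [-0.3, -0.8, -1.7]
width: 0.0312
grip_force: 79.4
time_s: 48.45
position: [0.4421, -0.3787, 0.1753]
tcp_rot: [0.718, 0.696, -0.001, -0.002]
force: [-0.5, 1.1, -1.1]
width: 0.0312
grip_force: 79.4
t 48.5 pos [ 442.1 -378.7  175.3] psi 88.28 tilt [-0.22  0.07] F [-0.5  1.1 -1.1] w 31.2 j [ 0.9   0.74 -0.47  1.74  0.45  0.78  0.18]
shift cm [52.43 14.55  1.03] turn [-0.004 -0.001 -0.   ]
```

```bash
python3 -m handwheel '[[6,1.7,0,0,0,0,255],[12,3.4,0,0,0,0,255],[18,5,0,0,0,0,255],[24,6.7,0,0,0,0,255],[30,8.3,0,0,0,0,255]]'; python3 -m handwheel '[[6,1.7,0,0,0,0,255],[12,3.4,0,0,0,0,255],[18,5,0.5,0,0,0,255],[22.2,6.2,1,0,0,0,255],[22.2,6.2,1,0,0,0,255]]'; python3 -m handwheel '[[0,0,0,0,0,0,255],[0,0,0,0,0,0,255],[0,0,0,0,0,0,255]]'; python3 go.py 603.3 141 133 88.3
```

```text
time_s: 49.08
position: [0.5346, -0.0798, 0.1748]
tcp_rot: [0.718, 0.696, -0.002, -0.002]
force: [1.6, -0.2, -0.7]
width: 0.0307
grip_force: 79.5
time_s: 49.7
position: [0.6026, 0.1443, 0.1642]
tcp_rot: [0.715, 0.699, -0.0, -0.003]
force: [-0.1, -0.3, -0.3]
width: 0.0307
grip_force: 79.5
time_s: 50.08
position: [0.6038, 0.1367, 0.1663]
tcp_rot: [0.718, 0.696, -0.001, -0.0]
force: [0.1, -0.9, -1.5]
width: 0.0312
grip_force: 79.5
t 50.1 pos [603.8 136.7 166.3] psi 88.17 tilt [-0.09 -0.05] F [ 0.1 -0.9 -1.5] w 31.2 j [-0.09  0.78 -0.38  1.64  0.37  0.8  -0.66]
shift cm [ 0.43 -0.06  3.33] turn [-0.002  0.001 -0.002]
```

```bash
python3 -m handwheel '[[0.35,-0.05,1.5,0,0,0,255],[0.35,-0.05,3,0,0,0,255],[0.35,-0.05,3.2,0,0,0,255],[0.35,-0.05,3.2,0,0,0,255]]'; python3 -m handwheel '[[0,0,0,0,0,0,255],[0,0,0,0,0,0,255]]'; python3 go.py 603.3 141 122 88.3
```

```text
time_s: 50.58
position: [0.6032, 0.1418, 0.134]
tcp_rot: [0.718, 0.696, -0.001, -0.001]
force: [0.2, 1.2, -0.9]
width: 0.0312
grip_force: 79.5
time_s: 50.82
position: [0.6037, 0.1419, 0.1349]
tcp_rot: [0.718, 0.696, -0.0, -0.0]
force: [-0.8, -0.5, -0.0]
width: 0.0309
grip_force: 79.5
t 50.8 pos [603.7 141.9 134.9] psi 88.28 tilt [-0.03  0.01] F [-0.8 -0.5 -0. ] w 30.9 j [-0.11  0.82 -0.36  1.66  0.39  0.73 -0.69]
shift cm [-0.1  -0.03  1.29] turn [-0. -0. -0.]
```

```bash
python3 -m handwheel '[[-0.09,-0.03,0,0,0,0,255],[-0.09,-0.03,0.5,0,0,0,255],[-0.09,-0.03,1,0,0,0,255],[-0.09,-0.03,1.4,0,0,0,255],[-0.09,-0.03,1.7,0,0,0,255]]'; python3 -m handwheel '[[0,0,0.1,0,0,0,255],[0,0,0.1,0,0,0,255]]'; python3 go.py; python3 -m handwheel '[[0,0,0.2,0,0,0,255],[0,0,0.4,0,0,0,255],[0,0,0.4,0,0,0,255]]';  python3 go.py
```

```text
time_s: 51.45
position: [0.6039, 0.1412, 0.1176]
tcp_rot: [0.718, 0.696, 0.0, -0.0]
force: [0.8, -0.7, 5.0]
width: 0.0309
grip_force: 79.9
time_s: 51.7
position: [0.6037, 0.1411, 0.1167]
tcp_rot: [0.718, 0.696, 0.0, -0.0]
force: [3.5, 0.3, 1.3]
width: 0.0308
grip_force: 79.7
t 51.7 pos [603.7 141.1 116.7] psi 88.28 tilt [0.01 0.03] F [3.5 0.3 1.3] w 30.8 j [-0.11  0.84 -0.35  1.67  0.41  0.7  -0.7 ]
time_s: 52.08
position: [0.6036, 0.1411, 0.1143]
tcp_rot: [0.718, 0.696, 0.0, 0.0]
force: [-1.4, -1.3, 13.5]
width: 0.0314
grip_force: 81.2
t 52.1 pos [603.6 141.1 114.3] psi 88.27 tilt [ 0.03 -0.  ] F [-1.4 -1.3 13.5] w 31.4 j [-0.11  0.85 -0.35  1.67  0.41  0.69 -0.7 ]
```

```bash
python3 -m handwheel '[[0,0,0.2,0,0,0,255],[0,0,0.2,0,0,0,255]]'; python3 -m handwheel '[[0,0,-0.4,0,0,0,255],[0,0,-0.4,0,0,0,100],[0,0,-0.4,0,0,0,0],[0,0,-0.4,0,0,0,0],[0,0,-0.6,0,0,0,0]]'; python3 -m handwheel '[[0,0,-2,0,0,0,0],[0,0,-4,0,0,0,177],[0,0,-4,0,0,0,177],[0,0,-4,0,0,0,177]]'; python3 go.py 603.3 141 130 88.3
```

```text
time_s: 52.32
position: [0.6037, 0.1411, 0.1142]
tcp_rot: [0.718, 0.696, 0.0, 0.001]
force: [-4.5, -2.0, 25.9]
width: 0.0308
grip_force: 82.6
time_s: 52.95
position: [0.6025, 0.1409, 0.116]
tcp_rot: [0.718, 0.696, -0.001, -0.001]
force: [-0.6, 0.5, 0.3]
width: 0.0855
grip_force: 0.0
time_s: 53.45
position: [0.6026, 0.1407, 0.1557]
tcp_rot: [0.718, 0.696, -0.001, -0.001]
force: [0.6, 0.5, -0.1]
width: 0.0321
grip_force: 0.0
t 53.5 pos [602.6 140.7 155.7] psi 88.28 tilt [-0.14 -0.03] F [ 0.6  0.5 -0.1] w 32.1 j [-0.1   0.79 -0.37  1.65  0.38  0.78 -0.67]
shift cm [0.03 0.08 2.57] turn [-0.002  0.001 -0.   ]
```

```bash
python3 -m handwheel '[[0,0.08,1.5,0,0,0,177],[0,0.08,3,0,0,0,177],[0,0.08,3.3,0,0,0,177],[0,0.08,3.6,0,0,0,177],[0,0.08,3.6,0,0,0,177]]'; python3 go.py;  python3 -m handwheel '[[0,0,0.3,0,0,0,177],[0,0,0.5,0,0,0,177],[0,0,0.5,0,0,0,177]]'; python3 go.py
```

```text
time_s: 54.08
position: [0.6027, 0.1403, 0.1218]
tcp_rot: [0.718, 0.696, -0.002, -0.0]
force: [-5.6, -2.8, 18.5]
width: 0.0261
grip_force: 9.3
t 54.1 pos [602.7 140.3 121.8] psi 88.27 tilt [-0.18 -0.12] F [-5.6 -2.8 18.5] w 26.1 j [-0.11  0.84 -0.35  1.67  0.4   0.71 -0.69]
time_s: 54.45
position: [0.6029, 0.1404, 0.1215]
tcp_rot: [0.718, 0.696, -0.001, 0.001]
force: [-15.3, -5.5, 49.9]
width: 0.0261
grip_force: 25.1
t 54.5 pos [602.9 140.4 121.5] psi 88.25 tilt [-0.05 -0.16] F [-15.3  -5.5  49.9] w 26.1 j [-0.11  0.84 -0.35  1.67  0.41  0.71 -0.7 ]
```

```bash
python3 -m handwheel '[[0,0,-2,0,0,0,177],[2,0,-3,0,0,0,177],[4.2,0.05,-3,0,0,0,177],[4.2,0.05,-3,0,0,0,177],[4.2,0.05,-3,0,0,0,177]]'; python3 go.py 604.4 183 122.5 88.3
```

```text
time_s: 55.08
position: [0.605, 0.1827, 0.1442]
tcp_rot: [0.717, 0.697, -0.002, -0.001]
force: [0.2, -0.8, 0.3]
width: 0.0261
grip_force: 0.0
t 55.1 pos [605.  182.7 144.2] psi 88.32 tilt [-0.19 -0.09] F [ 0.2 -0.8  0.3] w 26.1 j [-0.17  0.82 -0.36  1.61  0.38  0.78 -0.73]
shift cm [ 0.03 -0.05  2.17] turn [-0.003  0.002  0.   ]
```

```bash
python3 -m handwheel '[[0,-0.05,1,0,0,0,177],[0,-0.05,2,0,0,0,177],[0,-0.05,2.5,0,0,0,177],[0,-0.05,2.5,0,0,0,177],[0,-0.05,2.5,0,0,0,177]]'; python3 go.py;  python3 -m handwheel '[[0,0,-2,0,0,0,177],[2,0,-3,0,0,0,177],[4.2,0,-3,0,0,0,177],[4.2,0,-3,0,0,0,177],[4.2,0,-3,0,0,0,177]]'; python3 go.py 605.5 225 122.5 88.3
```

```text
time_s: 55.7
position: [0.6047, 0.1819, 0.1219]
tcp_rot: [0.718, 0.696, -0.001, -0.0]
force: [-3.9, -2.0, 13.9]
width: 0.0264
grip_force: 7.3
t 55.7 pos [604.7 181.9 121.9] psi 88.23 tilt [-0.1  -0.09] F [-3.9 -2.  13.9] w 26.4 j [-0.18  0.85 -0.35  1.63  0.39  0.73 -0.74]
time_s: 56.32
position: [0.6058, 0.2247, 0.1494]
tcp_rot: [0.717, 0.697, -0.002, -0.0]
force: [-1.0, 0.0, -0.7]
width: 0.0258
grip_force: 0.0
t 56.3 pos [605.8 224.7 149.4] psi 88.32 tilt [-0.16 -0.09] F [-1.   0.  -0.7] w 25.8 j [-0.24  0.83 -0.36  1.56  0.36  0.82 -0.77]
shift cm [ 0.04 -0.02  2.69] turn [-0.003  0.002  0.   ]
```

Bore 3 is home (contact at 121.9, same as bore 2). Now bore 4.

```bash
python3 -m handwheel '[[0,0,1,0,0,0,177],[0,0,2,0,0,0,177],[0,0,2.5,0,0,0,177],[0,0,2.8,0,0,0,177],[0,0,2.8,0,0,0,177]]'; python3 go.py;  python3 -m handwheel '[[0,0,0.3,0,0,0,177],[0,0,0.3,0,0,0,177]]'; python3 go.py
```

```text
time_s: 56.95
position: [0.6064, 0.2249, 0.1224]
tcp_rot: [0.718, 0.696, -0.0, -0.0]
force: [-0.7, 0.2, -0.4]
width: 0.0261
grip_force: 0.0
t 57.0 pos [606.4 224.9 122.4] psi 88.27 tilt [-0.07  0.01] F [-0.7  0.2 -0.4] w 26.1 j [-0.24  0.87 -0.35  1.58  0.38  0.76 -0.78]
time_s: 57.2
position: [0.6067, 0.2251, 0.1219]
tcp_rot: [0.718, 0.696, 0.0, 0.0]
force: [-4.0, -2.7, 14.4]
width: 0.0261
grip_force: 7.5
t 57.2 pos [606.7 225.1 121.9] psi 88.27 tilt [0.02 0.01] F [-4.  -2.7 14.4] w 26.1 j [-0.24  0.87 -0.35  1.58  0.38  0.76 -0.79]
```

All three chambers share the same contact height of 121.9 mm, so all are home. Retreat and check.

```bash
python3 -m handwheel '[[0,0,-4,0,0,0,177],[0,0,-9,0,0,0,177],[-6,-2,-11,0,0,0,177],[-12,-4,-11,0,0,0,177],[-18,-6,-11,0,0,0,177]]'; python3 -m handwheel '[[-6,-2,0,0,0,0,177],[-12,-4,0,0,0,0,177],[-18,-6,0,0,0,0,177],[-24,-8,0,0,0,0,177],[-24,-8,0,0,0,0,177]]'; python3 -m handwheel '[[0,0,0,0,0,0,177],[0,0,0,0,0,0,177]]'; python3 wt.py; python3 - <<'E'
from h import *
a,_=cloud('side'); b,_=cloud('top')
save(np.hstack([cv2.resize(a[95:185,190:290],(400,360),interpolation=cv2.INTER_CUBIC),cv2.resize(b[120:300,110:310],(400,360),interpolation=cv2.INTER_CUBIC)]),'fin.png')
E
```

```text
time_s: 57.82
position: [0.5426, 0.0501, 0.23]
tcp_rot: [0.717, 0.697, 0.0, 0.0]
force: [1.0, -0.7, 0.9]
width: 0.0262
grip_force: 0.0
time_s: 58.45
position: [0.453, -0.1919, 0.2293]
tcp_rot: [0.721, 0.693, -0.002, -0.0]
force: [0.5, 0.6, -0.1]
width: 0.0261
grip_force: 0.0
time_s: 58.7
position: [0.4568, -0.1838, 0.2298]
tcp_rot: [0.716, 0.698, 0.0, -0.0]
force: [0.3, -0.0, -0.8]
width: 0.026
grip_force: 0.0Traceback (most recent call last):
  File "wt.py", line 4, in <module>
    f=np.polyfit(Q[:,0]-583,Q[:,2],1); print('wedge top n',len(Q),'slope',f.round(4),'xmin',P[(Z>113)&(Z<130)&(Y>50)&(Y<82)&(X>500)&(X<650)&(X>542)][:,0].min())
    raise TypeError("expected non-empty vector for x")
TypeError: expected non-empty vector for x
```

View pics/fin.png

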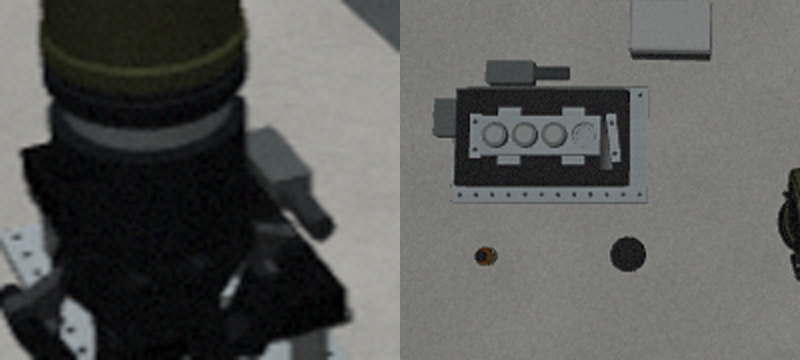

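Top crop: three chambers sit in bores 4, 3 and 2 ((495,134), (525,134), (553,134)), the wedge is in its gap (606,140), and bottle and case have not moved. I'll clear the side camera for a last check of the wedge.

```bash
python3 -m handwheel '[[-3,5,0,0,0,0,177],[-6,10,0,0,0,0,177],[-9,16,0,0,0,0,177],[-12,20,0,0,0,0,177],[-12,20,0,0,0,0,177]]'; python3 -m handwheel '[[0,0,0,0,0,0,177],[0,0,0,0,0,0,177]]'; python3 wt.py; python3 - <<'E'
from h import *
for n in('side','top'):
    img,W=cloud(n); P=W*1000; X,Y,Z=P[...,0],P[...,1],P[...,2]
    m=((Z>116)&(Z<132)&(Y>110)&(Y<250)&(X>575)&(X<635)).astype(np.uint8)
    k,l,s,c=cv2.connectedComponentsWithStats(m)
    for i in range(1,k):
        if s[i,4]>25: print(n,s[i,4],P[l==i].mean(0).round(1),np.median(P[l==i][:,2]).round(1))
    if n=='side': save(img[95:185,190:290],'fin2.png',6)
E
```

```text
time_s: 59.48
position: [0.6545, -0.3135, 0.2276]
tcp_rot: [0.718, 0.696, -0.0, 0.0]
force: [-1.3, 0.1, -0.0]
width: 0.0264
grip_force: 0.0
time_s: 59.72
position: [0.6514, -0.3104, 0.2297]
tcp_rot: [0.717, 0.697, -0.001, -0.001]
force: [-0.8, -0.4, -0.1]
width: 0.0261
grip_force: 0.0
wedge top n 102 slope [-9.000000e-04  1.220503e+02] xmin 551.2613809498934
holder plane [1.000000e-04 2.600000e-03 1.120342e+02]
rail [4.000000e-03 1.079296e+02]
side 278 [601.2 176.9 121.8] 122.0
top 131 [603.8 226.4 122.2] 121.9
top 128 [602.7 183.1 122.4] 122.3
top 128 [601.9 142.  122.5] 122.8
```

View pics/fin2.png

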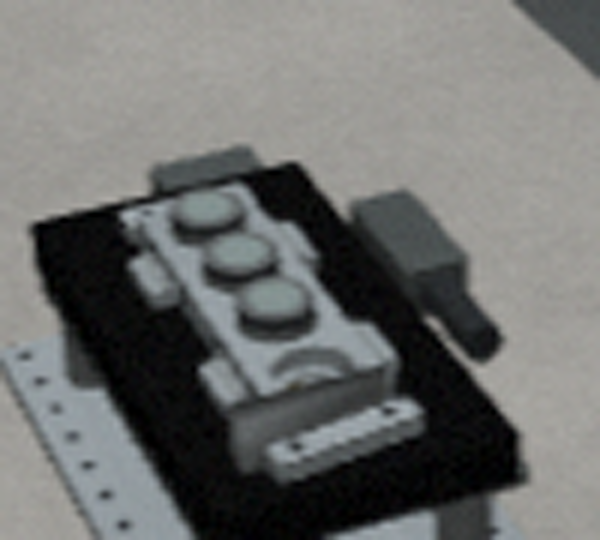

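The holder and wedge lie flat, and all the chamber tops are at 122 mm, which is home. The crop shows the chambers at (207,213), (240,255), (275,305) and the wedge in the gap at (310,410).

```bash
python3 -c "
from cell import r
print(r.hand_in())"
```

```text
the job is handed in; nothing more can be done
None
```

I handed the job in at about 60 s: the holder lies flat in the pocket, the wedge was driven in with about 32 N to lock it against the end stop, and all three chambers on the tray are pressed home in bores 2, 3 and 4.

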